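Set up the hand rest over a freshly painted tile

ROBOT

A 6-joint arm with a two-finger parallel gripper is mounted at the origin on the work surface. World frame = base frame: x ahead of the robot, y to its left, z up, the work surface at z = 0. Lengths are in m, angles in rad, forces in N, time in s.
With the tool pointing down it reaches from about 0.275 to 0.975 m from the base axis. Payload 8.4 kg.
Tool frame: the origin (TCP) lies on the centre line of the jaws, within the pads' length; the fingertips stand 14 mm ahead of it and the grasp point (between the pads) lies 5 mm behind it; z points along the fingers, y is the direction in which the jaws open and shut (so a half turn about z gives the same grasp; the last joint's range is limited). The gripper opens to 92 mm and grips with 3 to 60 N. Pads are 20 mm wide; open, the fingers measure 128 mm over their backs; the gripper's body (75 mm by 189 mm) begins 69 mm behind the grasp point.
Start: joints at [1.229, 0.353, 1.633, -0, 1.155, -0.002], TCP at [0.208, 0.589, 0.229] pointing down, gripper open.
Joint ranges: [-2.63, 2.63], [-0.92, 2.1], [0.06, 2.66], [-1.3, 4.44], [0, 2.69], [-3.02, 3.02]. Speed limits (rad/s): [2.22, 2.22, 2.79, 3.14, 3.14, 3.14].

INTERFACE

Orientations are given as a 3x3 rotation matrix whose columns are the frame's x, y, z axes.
In Python, from cell import bot, capture, ticket, outline_of, tip_of gives the robot as it stands.
- The arm moves only by the tool move_arm, never from a script. Its argument "targets" is one flat list of numbers, 4 for each row, row after row: the shift along the tool's x, y, z in units of 40 mm (1.0 is 40 mm), then the turn about the tool's z in units of 5 degrees (1.0 is 5 degrees). In form: [tx, ty, tz, roll, tx, ty, tz, roll, ...]. A call has 1 to 10 rows; each row shifts and turns the pose as measured when the row begins, along the tool's axes as they then stand; what a row does not reach is not made up. A row lasts 1/12 s, in which the tool goes at most 41.7 mm and 7.16 degrees, less where a joint would pass 70% of its speed; a pose out of reach is approached as far as the arm can. A call is refused whole if a number of a shift passes 1 or a number of a turn 1, either way. A call with a gripper value outside its range is refused whole. "claw" is the opening, from 0 (shut) to 1 (fully open), set as the call begins (left out, the last holds). The fingers move at their own pace and stop on an object; the grip force is fixed at half the most. Time passes only in rows, so rows that do not move let the fingers close. It gives the time, the measured TCP pose, the force and the opening at its end, in the units of the state.
- bot.observe(): the state, without advancing time (a new reading comes with each control period).
- capture(name): name is "scene" or "top" or "wrist"; returns a dict with "image" (480x640x3 uint8, red, green, blue), "camera_matrix" (3x3 intrinsics, pixels), "R" (3x3) and "t" (3): a world point X has camera coordinates R X + t; the wrist camera has in their place "tool_from_camera" (4x4, takes a point from camera to tool coordinates, whose origin is the TCP and whose axes are the flange's). Camera axes: x right, y down, z forward; pixel columns grow to the right and rows downward; lengths in m; the calibration is good to about 2 mm. The wrist camera is an equidistant fisheye: a pixel r from the principal point sees the ray r / f radians off the axis. A picture is of the moment at which its call begins: read the wrist's pose just before it. There is no depth.
- ticket.job_done(): hands the job in, once; it reports no verdict.
Trained networks look in a picture, given as the dict that the camera call returned (one of the last four; its "shot" number tells which), for a name from the list of things; names that differ only in an ending like _2 or _b are one class to them, and where a whole thing is asked for, a point or a joint stands for the part that bears it (a point fixed in the world has none). Each returns a list of dicts, best first, with "score" (0 to 1); they miss things now and then, are a little off and sometimes report something else, mostly with a low value. They report only what shows in the picture. A call takes as long as a camera call. They do not tell look-alikes from the thing itself.
- outline_of(picture, query): "region" (480x640 bool, what is visible of it) and "box" ([centre column, centre row, width, height] in pixels, round what is visible of it).
- tip_of(picture, query): "uv" ([column, row] in pixels: a listed point, or the origin of a listed thing).
The state is a dict: "t": time; "joints": joint angles; "dq": joint speeds; "joint_efforts": joint torques, N m; "tcp_pos": TCP position; "tcp_rot": TCP orientation; "wrist_force": force on the tool from outside, world axes, zero at the start; "moment": the same for the moment, N m; "finger_gap": finger opening in m.
Only numpy, scipy, OpenCV 4.12 (cv2) and the standard library are available. Lean on these libraries where they do the work, as an engineer would, in place of code of your own. Each camera call takes 0.05 s, during which the arm holds its last target.

TASK

Set up the hand rest over the freshly painted tile. Take the colour jar off the painting board and stand it on the bench out of the way, then tip the upright firebrick over the board's edge so that it lies flat on the board along that edge, beside the tile; last, lay the wooden rest bar gently across both bricks, square to the board and over the middle of the tile. Keep off the wet tile, leave the other brick where it is, do not drop the jar or the bar, and disturb nothing else on the bench.

Things in the scene. Friction and masses are not known exactly. Their poses are not given: they have to be found in the camera images.
- board_top (a point): centre of the top face of the plywood painting board, fixed on the bench: 250 mm (its x) by 350 mm (its y), 15 mm thick, upright edges. The upright brick stands off its -y edge, the lying brick is on its +y side, the tile between them, the jar between tile and upright brick. Its x points away from the robot within 0.15 rad
- brick_up_mid (a point): centre of the upright pale firebrick, 230 (x) by 64 (y) by 114 mm (z), about 0.84 kg. It stands on the bench on a long narrow edge, z up, its length roughly along the board's -y edge, 6 to 45 mm clear of it, up to 0.12 rad askew. Pushed low it slides; with its foot against the board's edge and pushed high it tips over that edge onto the board, then overhanging it by 15 to 40 mm, its y vertical
- brick_flat_mid (a point): centre of a second firebrick of the same size, already lying flat on the board (top face 64 mm above the board): 230 mm along its x, 114 mm along its y, 64 mm along its z. It is the other support and stays where it is.
- tile_mid (a point): centre of the top face of the square glazed tile with a wet painted picture, 108 x 108 mm, 8 mm thick, lying loose on the board between the brick places. Must not be touched.
- bar_mid (a point): centre of the rest bar, a plain beech lath lying on the bench: 340 mm along its x, 34 mm along its y, 16 mm thick along its z, 0.13 kg. It lies to the left or to the right of the board.
- jar_mid (a point): the colour jar on the board: a straight screw-lid colour jar, 46 mm diameter, 58 mm tall, the lid the top 13 mm; the point is its centre half-way up (29 mm above its foot); its z axis points up when it stands. 0.11 kg.
- jar_b_mid (a point): bystander on the bench: a straight screw-lid colour jar, 46 mm diameter, 58 mm tall, the lid the top 13 mm; the point is its centre half-way up (29 mm above its foot); its z axis points up when it stands
- jar_c_mid (a point): bystander on the bench: a straight screw-lid colour jar, 46 mm diameter, 58 mm tall, the lid the top 13 mm; the point is its centre half-way up (29 mm above its foot); its z axis points up when it stands
- knife_mid (a point): bystander: long palette knife with a dark wood handle, lying on the bench, left or right of the board: 300 mm along its x (handle on the -x side), 26 mm wide, 16 mm tall; point at its middle, 8 mm up
- brush_bowl: bystander: biscuit bowl, 156 mm across the rim, 66 mm tall, with brushes lying over the rim to 135 mm from the axis and 110 mm high; origin under its centre. It stands left of the board's far end; right behind the board is a fixed banding wheel, 210 mm across, 94 mm tall, with a bowl on it up to 144 mm
- mug: bystander: white mug, 76 mm across, 88 mm tall, handle on its +y side out to about 70 mm; origin under its centre
- vase: bystander: biscuit vase, 124 mm across at the belly, 192 mm tall; origin under its centre
- scale: bystander: pocket scales, 75 mm (x) by 125 mm (y), 19 mm tall; origin under its centre
Mind the look-alikes: they are no part of the job. Leave any blue or purple look-alike of the part that bears jar_mid alone.

How it is judged:
On the way, in this order (a step that is already met when the one before it is completed fails the run):
1. the jar from the board stands upright on the bench, let go (height (world z) of jar_mid between 0.024 and 0.034 m and angle between jar_mid's own z axis and vertical below 0.1 rad and contact force between the fingers and jar below 0.05 N and linear speed of jar below 0.05 m/s), for 0.2 s.
2. the upright brick lies flat on the board along its edge, let go ((angle between brick_up_mid's own y axis and vertical below 0.06 rad or angle between brick_up_mid's own y axis and vertical above 3.0816 rad) and height (world z) of brick_up_mid between 0.04 and 0.054 m and y of brick_up_mid in the frame of board_top between -0.172 and -0.113 m and x of brick_up_mid in the frame of board_top between -0.055 and 0.055 m and angle between the x axis of brick_up_mid and the x axis of board_top, either way round below 0.14 rad and linear speed of brick_up below 0.05 m/s and contact force between the fingers and brick_up below 0.05 N), for 0.3 s.
At the end, for the whole second after the job is handed in: Bar level on both bricks, square to the board within 0.15 rad, its centre within 20 mm (across) and 40 mm (along) of the tile's; tipped brick flat on the board, its centre 113 to 172 mm to the -y side, square within 0.14 rad; jar upright on the bench; other brick within 12 mm; all let go, at rest (all of step 1 and all of step 2 and (angle between bar_mid's own z axis and vertical below 0.05 rad or angle between bar_mid's own z axis and vertical above 3.0916 rad) and height (world z) of bar_mid between 0.08 and 0.094 m and y of tile_mid in the frame of bar_mid between -0.02 and 0.02 m and x of tile_mid in the frame of bar_mid between -0.04 and 0.04 m and angle between the x axis of bar_mid and the y axis of board_top, either way round below 0.15 rad and contact force between bar and brick_up above 0.05 N and contact force between bar and brick_flat above 0.05 N and linear speed of bar below 0.03 m/s and distance of brick_flat_mid from where it was at the start of the episode below 0.012 m); the robot touches nothing.
It fails at once if the wet tile is touched or shifted (distance of tile_mid from where it was at the start of the episode above 0.008 m or contact force between tile and the fingers above 0.3 N or contact force between tile and the arm above 0.3 N or contact force between tile and brick_up above 0.3 N or contact force between tile and bar above 0.3 N or contact force between tile and jar above 0.3 N).
It fails at once if the jar is dropped, thrown or knocked over (angle between jar_mid's own z axis and vertical above 0.9 rad or (contact force between the fingers and jar below 0.01 N and linear speed of jar above 0.6 m/s)).
It fails at once if the bar is dropped or thrown (contact force between the fingers and bar below 0.01 N and linear speed of bar above 0.6 m/s).
It fails at once if the lying brick is shoved away (over 15 mm) (distance of brick_flat_mid from where it was at the start of the episode above 0.015 m).
It fails at once if a bystander is disturbed (moved over 25 mm) (distance of any of jar_b_mid, jar_c_mid, knife_mid, brush_bowl, mug, vase, scale from where it was at the start of the episode above 0.025 m).
It also fails if it takes over 72 s, if anything falls off the work surface, if the arm or the gripper's body presses on something with over 40 N, if the wrist force passes 120 N, or if a joint passes its speed limit or range.

## Working session

There is one attempt and no reset: what is moved stays moved. The work goes in short steps, Python scripts to look and compute and a tool call to move; the robot and the scene stay as the last step left them, time stands still between calls to the robot, and variables do not carry over. Pictures are saved under pics/ and viewed, and the job is handed in when it is done.

Besides the shell and the picture viewer there is one more tool, called after ">>>" as name(argument=value, ...) on one line, values as JSON. move_arm: Moves the arm, as the interface text tells. Its arguments: {"type":"object","properties":{"targets":{"type":"array"},"claw":{"type":"number"}},"required":["targets"]}

```bash
ls; mkdir -p pics; cat > h.py <<'E'
import numpy as np, cv2, json
from cell import bot, capture, ticket, outline_of, tip_of
def save(p,n,scale=1):
    im=cv2.cvtColor(p["image"],cv2.COLOR_RGB2BGR); cv2.imwrite("pics/"+n+".png",im)
def ray(p,uv,tcp=None,rot=None):
    """returns origin, dir in world"""
    K=np.array(p["camera_matrix"])
    if "R" in p:
        R=np.array(p["R"]);t=np.array(p["t"])
        d=np.linalg.inv(K)@[uv[0],uv[1],1]
        return -R.T@t, R.T@(d/np.linalg.norm(d))
    T=np.array(p["tool_from_camera"])
    a=(uv[0]-K[0,2])/K[0,0]; b=(uv[1]-K[1,2])/K[1,1]
    th=np.hypot(a,b); s=np.sin(th)/th if th>1e-9 else 1
    d=np.array([a*s,b*s,np.cos(th)])
    return np.array(tcp)+np.array(rot)@T[:3,3], np.array(rot)@T[:3,:3]@d
def atz(p,uv,z,tcp=None,rot=None):
    o,d=ray(p,uv,tcp,rot); return o+d*(z-o[2])/d[2]
def tri(rays):
    A=np.zeros((3,3));b=np.zeros(3)
    for o,d in rays:
        P=np.eye(3)-np.outer(d,d);A+=P;b+=P@o
    x=np.linalg.solve(A,b)
    return x,[np.linalg.norm((np.eye(3)-np.outer(d,d))@(x-o)) for o,d in rays]
def proj(p,X,tcp=None,rot=None):
    K=np.array(p["camera_matrix"])
    if "R" in p:
        c=np.array(p["R"])@X+p["t"]; q=K@c; return q[:2]/q[2]
    T=np.array(p["tool_from_camera"]); c=np.array(rot).T@(np.array(X)-tcp)
    c=T[:3,:3].T@(c-T[:3,3]); th=np.arctan2(np.hypot(c[0],c[1]),c[2]); r=np.hypot(c[0],c[1])
    return np.array([K[0,2]+K[0,0]*th*c[0]/r,K[1,2]+K[1,1]*th*c[1]/r])
E
python3 - <<'E'
from h import *
s=bot.observe(); print(s)
for n in ["scene","top","wrist"]:
    p=capture(n); save(p,n+"0"); print(n,p["camera_matrix"],p.get("R"),p.get("t"),p.get("tool_from_camera"))
E
```

```text
pics
{'t': 0.0, 'joints': array([ 1.22858902e+00,  3.53673754e-01,  1.63413394e+00,  7.07035576e-06,
        1.15520375e+00, -2.40553415e-03]), 'dq': array([ 0.00033404, -0.00078693,  0.00082949,  0.00061805, -0.00185101,
        0.00059499]), 'joint_efforts': array([ 4.29803913e-04, -5.93833816e+01, -3.34219909e+01,  6.97144959e-02,
        2.31854181e-02, -9.99088411e-05]), 'tcp_pos': array([0.20815177, 0.58880775, 0.22784778]), 'tcp_rot': array([[-9.42819798e-01,  3.33302559e-01, -4.82191890e-04],
       [ 3.33302907e-01,  9.42818854e-01, -1.33434990e-03],
       [ 9.87736995e-06, -1.41876746e-03, -9.99998994e-01]]), 'wrist_force': array([-1.12199179,  0.27349034, -0.41335903]), 'moment': array([-0.00438009, -0.01123458, -0.02986845]), 'finger_gap': 0.09177050143905023}
scene [[536.29552109   0.         324.81810005]
 [  0.         536.29552109 241.89410723]
 [  0.           0.           1.        ]] [[-0.36761675  0.92996197 -0.0053534 ]
 [ 0.6206859   0.24106412 -0.74608116]
 [-0.6925366  -0.27759471 -0.66583349]] [ 0.20965867 -0.29546322  1.771761  ] None
top [[477.20358989   0.         313.60996582]
 [  0.         477.20358989 244.07568755]
 [  0.           0.           1.        ]] [[ 0.0115577  -0.99973649 -0.01983375]
 [-0.9981219  -0.01034116 -0.06037986]
 [ 0.06015885  0.02049435 -0.9979784 ]] [-0.00881651  0.56518412  1.48896807] None
wrist [[371.64829954   0.         321.30081878]
 [  0.         371.64829954 245.94911865]
 [  0.           0.           1.        ]] None None [[ 1.05241838e-03 -9.71158835e-01 -2.38431144e-01  6.49962525e-02]
 [ 9.99999446e-01  1.01738084e-03  2.70012598e-04 -5.95678658e-04]
 [-1.96498441e-05 -2.38431296e-01  9.71159367e-01 -1.55600748e-01]
 [ 0.00000000e+00  0.00000000e+00  0.00000000e+00  1.00000000e+00]]
```

View pics/scene0.png

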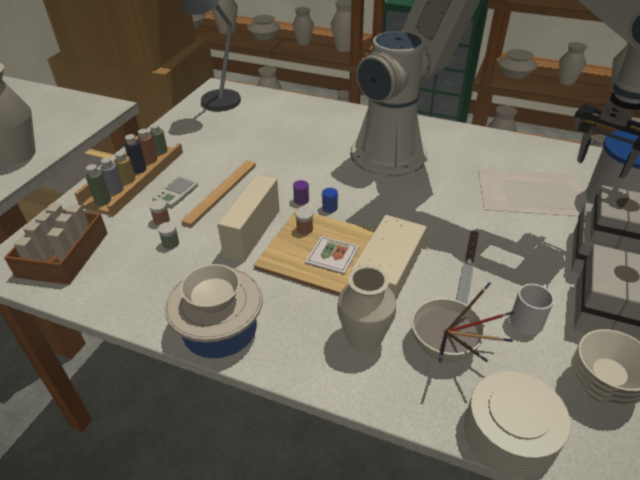

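View pics/top0.png

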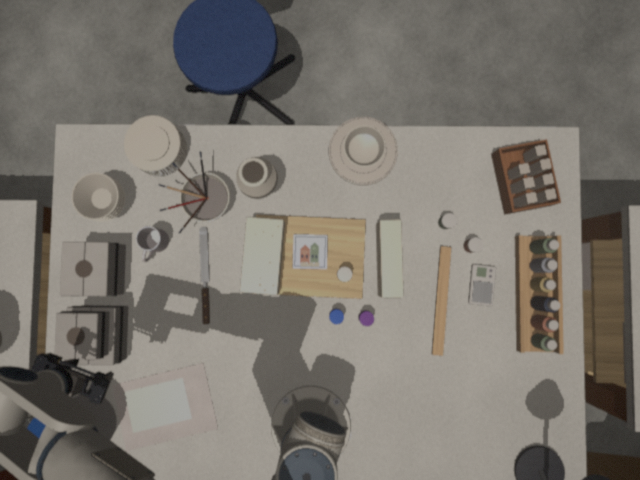

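View pics/wrist0.png

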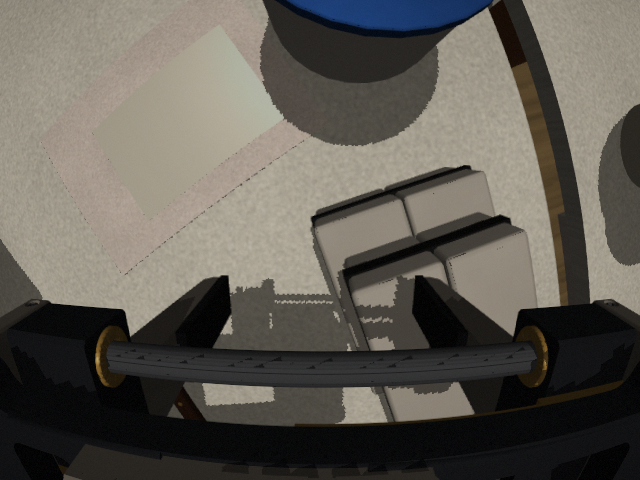

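Top view: board about (323,257), jar (345,273), upright brick (390,258), bar (441,300), lying brick (262,256). Next I locate them in both views.

```bash
python3 - <<'E'
from h import *
t=capture("top"); s=capture("scene")
for n in ["board_top","brick_up_mid","brick_flat_mid","tile_mid","bar_mid","jar_mid","knife_mid","scale","vase","brush_bowl","jar_b_mid"]:
    a=tip_of(t,n); b=tip_of(s,n)
    print(n,[(np.round(x["uv"]).tolist(),round(x["score"],2)) for x in a][:4],[(np.round(x["uv"]).tolist(),round(x["score"],2)) for x in b][:4])
    if a and b:
        X,r=tri([ray(t,a[0]["uv"]),ray(s,b[0]["uv"])]); print("   ",X.round(4),np.round(r,4))
for n in ["board_top","brick_up_mid","brick_flat_mid","tile_mid","bar_mid","jar_mid"]:
    for q,nm in((t,"top"),(s,"scene")):
        o=outline_of(q,n)
        for x in o[:4]: 
            c,_=cv2.findContours(x["region"].astype(np.uint8),0,2); c=max(c,key=cv2.contourArea)
            print(n,nm,round(x["score"],2),np.round(x["box"],1), cv2.minAreaRect(c))
E
```

```text
board_top [([306.0, 253.0], 0.85)] [([337.0, 253.0], 0.79)]
    [0.5356 0.0193 0.0181] [0.0002 0.0002]
brick_up_mid [([388.0, 260.0], 0.98), ([208.0, 200.0], 0.64), ([472.0, 246.0], 0.26)] [([248.0, 217.0], 0.8)]
    [ 0.5198 -0.2364  0.0492] [0.0057 0.0057]
brick_flat_mid [([261.0, 255.0], 0.95)] [([389.0, 258.0], 0.94)]
    [0.5291 0.1576 0.0411] [0.0013 0.0013]
tile_mid [] [([329.0, 253.0], 0.67)]
bar_mid [([442.0, 303.0], 0.59)] [([223.0, 188.0], 0.89), ([527.0, 321.0], 0.55)]
    [ 0.3829 -0.4058  0.0083] [0.0027 0.0027]
jar_mid [([365.0, 318.0], 0.61), ([342.0, 274.0], 0.6), ([334.0, 317.0], 0.48)] [([302.0, 196.0], 0.67)]
    [ 0.3362 -0.1663  0.0117] [0.0012 0.0012]
knife_mid [([204.0, 282.0], 0.8), ([446.0, 220.0], 0.39)] [([466.0, 264.0], 0.98), ([161.0, 210.0], 0.37)]
    [0.4413 0.3406 0.0069] [0.0041 0.0041]
scale [([484.0, 283.0], 0.82), ([206.0, 280.0], 0.47), ([209.0, 201.0], 0.19)] [([176.0, 195.0], 0.71)]
    [ 0.4448 -0.5398 -0.0106] [0.0056 0.0056]
vase [([482.0, 286.0], 0.62), ([261.0, 184.0], 0.58)] [([363.0, 340.0], 0.96)]
    [ 0.4926 -0.224  -0.1764] [0.3544 
[... 2040 characters left out ...]
312, 192.977294921875), (12.316330909729004, 92.78092193603516), 46.27302551269531)
bar_mid scene 0.24 [459.6 329.1  97.8  66.2] ((455.0, 329.0), (62.0, 88.0), 90.0)
jar_mid top 0.63 [364.6 319.9  11.3  14.9] ((365.7500305175781, 318.2500305175781), (15.55634880065918, 13.435027122497559), 45.0)
jar_mid top 0.59 [345.8 273.8  17.4  19.8] ((344.0, 274.0), (14.0, 14.0), 90.0)
jar_mid top 0.59 [333.9 317.1  17.3  14.9] ((335.5, 316.0), (14.0, 13.0), 90.0)
jar_mid scene 0.9 [302.  220.6  19.7  25.1] ((304.0, 221.0), (24.0, 16.0), 90.0)
jar_mid scene 0.9 [329.3 199.2  12.6  26.7] ((329.5, 199.5), (25.0, 15.0), 90.0)
jar_mid scene 0.61 [302.2 192.2  16.3  27.5] ((300.5, 192.0), (24.0, 15.0), 90.0)
```

```bash
python3 - <<'E'
from h import *
t=capture("top"); s=capture("scene")
for p,n,x0,y0,w,h,k in((t,"topz",230,200,270,170,3),(s,"scz",140,150,300,150,2.66)):
    im=cv2.cvtColor(p["image"],cv2.COLOR_RGB2BGR)[y0:y0+h,x0:x0+w]
    im=cv2.resize(im,None,fx=k,fy=k,interpolation=cv2.INTER_CUBIC)
    cv2.imwrite("pics/%s.png"%n,im)
E
```

```text
(no output)
```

View pics/topz.png

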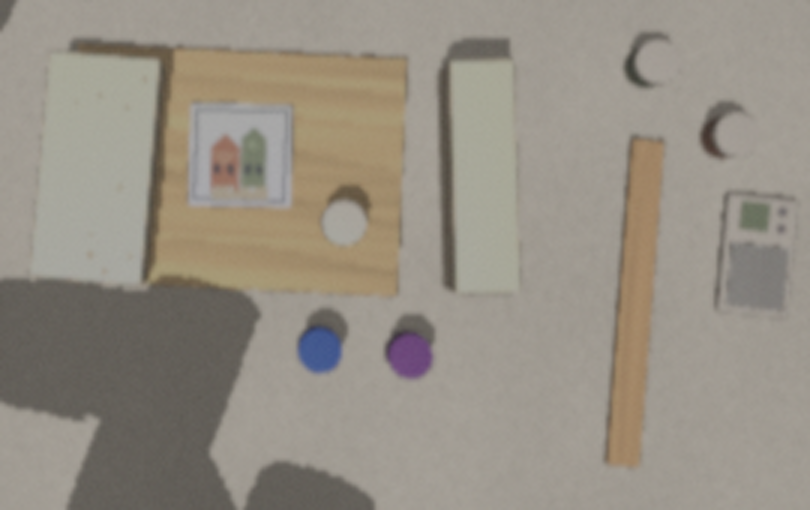

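View pics/scz.png

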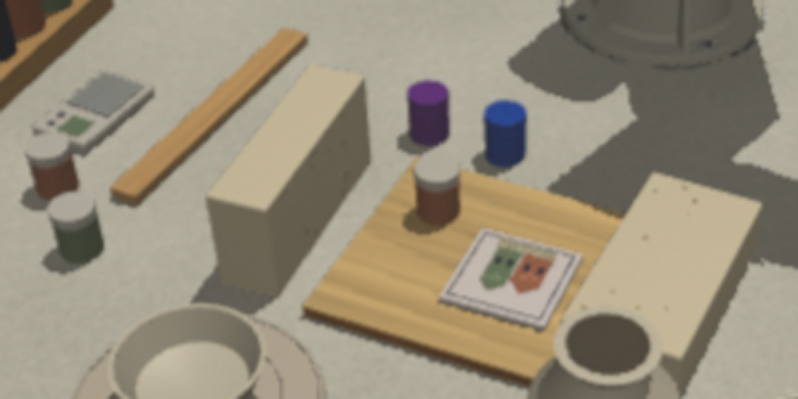

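```bash
python3 - <<'E'
from h import *
t=capture("top"); s=capture("scene")
T={"board":([(406,57),(398,294)],.015,[(305,310),(413,165)]),
"up":([(450,60),(513,60),(519,292),(456,292)],.114,[(269,207),(209,197),(307,65),(364,75)]),
"bar":([(632,138),(664,141),(638,466),(606,464)],.016,[(131,199),(112,189),(290,30),(307,38)]),
"tile":([(191,103),(293,104),(291,207),(189,206)],.023,[(544,326),(440,299),(479,231),(580,255)]),
"flat":([(51,53),(161,60),(143,283),(31,277)],.079,[None,None,(655,173),(761,206)]),
"jar":([(344,222)],.073,[(437,169)])}
for n,(a,z,b) in T.items():
    P=[atz(t,(u/3+230,v/3+200),z) for u,v in a]
    print(n,"mean",np.mean(P,0).round(4))
    for q,w in zip(a,b):
        print("  ",atz(t,(q[0]/3+230,q[1]/3+200),z).round(4), end=" ")
        if w:
            X,r=tri([ray(t,(q[0]/3+230,q[1]/3+200)),ray(s,(w[0]/2.66+140,w[1]/2.66+150))]); print(X.round(4),r[0].round(4), atz(s,(w[0]/2.66+140,w[1]/2.66+150),z).round(4))
        else: print()
    if len(P)==4:
        d=(P[0]+P[1]-P[2]-P[3])/2; print("   len",np.linalg.norm(d).round(4),"ang",np.arctan2(d[1],d[0]).round(4), "wid",np.linalg.norm((P[0]+P[3]-P[1]-P[2])/2).round(4))
    if len(P)==2:
        d=P[0]-P[1]; print("   len",np.linalg.norm(d).round(4),"ang",np.arctan2(d[1],d[0]).round(4))
E
```

```text
board mean [ 0.5221 -0.1618  0.015 ]
   [ 0.6465 -0.1653  0.015 ] [ 0.6467 -0.1642  0.0049] 0.0021 [ 0.655  -0.1566  0.015 ]
   [ 0.3978 -0.1582  0.015 ] [ 0.3969 -0.1598 -0.0023] 0.0002 [ 0.4166 -0.1505  0.015 ]
   len 0.2489 ang -0.0285
up mean [ 0.5194 -0.2339  0.114 ]
   [ 0.6327 -0.1999  0.114 ] [ 0.6319 -0.1981  0.1121] 0.0022 [ 0.6332 -0.1946  0.114 ]
   [ 0.6332 -0.2617  0.114 ] [ 0.6332 -0.2611  0.1061] 0.002 [ 0.6406 -0.2533  0.114 ]
   [ 0.4062 -0.2676  0.114 ] [ 0.4066 -0.2703  0.1067] 0.0016 [ 0.4163 -0.2664  0.114 ]
   [ 0.4055 -0.2064  0.114 ] [ 0.4052 -0.2068  0.1092] 0.0002 [ 0.4112 -0.2034  0.114 ]
   len 0.2272 ang 0.0275 wid 0.0615
bar mean [ 0.3935 -0.4042  0.016 ]
   [ 0.5634 -0.4018  0.016 ] [ 0.5647 -0.4055  0.0061] 0.0014 [ 0.5745 -0.3989  0.016 ]
   [ 0.5606 -0.435   0.016 ] [ 0.5601 -0.4354  0.0077] 0.002 [ 0.5677 -0.4262  0.016 ]
   [ 0.2242 -0.4064  0.016 ] [ 0.2208 -0.4052  0.0053] 0.0041 [ 0.234  -0.3924  0.016 ]
   [ 0.2258 -0.3735  0.016 ] [ 0.2234 -0.3767  0.0018] 0.0001 [ 0.2421 -0.3655  0.016 ]
   len 0.3382 ang -0.0842 wid 0.0332
tile mean [0.541  0.0073 0.023 ]
   [0.595  0.0604 0.023 ] [0.5952 0.0616 0.017 ] 0.0008 [0.6005 0.0643 0.023 ]
   [ 0.595  -0.0466  0.023 ] [ 0.595  -0.0451  0.0146] 0.0018 [ 0.6023 -0.0398  0.023 ]
   [ 0.4871 -0.0456  0.023 ] [ 0.4874 -0.046   0.0127] 0.0004 [ 0.4983 -0.0419  0.023 ]
   [0.487 0.061 0.023] [0.4871 0.0613 0.0151] 0.0003 [0.4956 0.0636 0.023 ]
   len 0.1079 ang -0.0074 wid 0.1068
flat mean [0.524  0.1515 0.079 ]
   [0.6399 0.1998 0.079 ] 
   [0.6339 0.088  0.079 ] 
   [0.4088 0.1026 0.079 ] [0.4074 0.1064 0.0719] 0.0033 [0.4147 0.1115 0.079 ]
   [0.4134 0.2155 0.079 ] [0.4128 0.2179 0.0676] 0.0005 [0.4263 0.2202 0.079 ]
   len 0.2263 ang -0.0669 wid 0.1125
jar mean [ 0.4722 -0.0987  0.073 ]
   [ 0.4722 -0.0987  0.073 ] [ 0.4719 -0.0982  0.0661] 0.0008 [ 0.4795 -0.0938  0.073 ]
```

```bash
cat >> h.py <<'E'
def st():
    s=bot.observe(); R=np.array(s["tcp_rot"]); phi=np.degrees(np.arctan2(R[1,1],R[0,1]))
    return np.array(s["tcp_pos"]),phi,s
def plan(tgt,phi_t,n=None,chunk=10):
    p,phi,s=st(); tgt=np.array(tgt,float)
    dphi=phi_t-phi
    d=tgt-p
    n=n or int(np.ceil(max(np.linalg.norm(d)/.038,abs(dphi)/4.95,1)))
    rows=[]; q=p.copy(); f=phi
    for i in range(n):
        step=(tgt-q)/(n-i); dp=(phi_t-f)/(n-i)
        a=np.radians(f); x=np.array([-np.sin(a),np.cos(a),0]); y=np.array([np.cos(a),np.sin(a),0])
        r=[round(float(v),2) for v in (step@x/.04,step@y/.04,-step[2]/.04,-dp/5)]
        rows.append(r); q=q+(x*r[0]+y*r[1]+np.array([0,0,-1])*r[2])*.04; f-=r[3]*5
    print("at",p.round(4),"phi",round(phi,2),"q6",round(s["joints"][5],2),"t",round(s["t"],2),"F",np.round(s["wrist_force"],1),"gap",round(s["finger_gap"],4),"n",n)
    for i in range(0,n,chunk): print([v+0.0 for r in rows[i:i+chunk] for v in r])
E
python3 -c "
from h import *
plan([.472,-.0987,.23],0)"
```

```text
at [0.2083 0.5893 0.2286] phi 70.53 q6 -0.0 t 2.15 F [1.1 0.1 0.8] gap 0.0919 n 20
[-0.6, -0.7, 0.0, 0.71, -0.64, -0.66, 0.0, 0.71, -0.68, -0.62, 0.0, 0.7, -0.72, -0.58, 0.0, 0.71, -0.75, -0.53, 0.0, 0.7, -0.78, -0.49, 0.0, 0.71, -0.81, -0.44, 0.0, 0.7, -0.84, -0.39, 0.0, 0.71, -0.86, -0.33, 0.0, 0.7, -0.88, -0.28, 0.0, 0.71]
[-0.89, -0.23, 0.0, 0.7, -0.9, -0.17, 0.0, 0.71, -0.91, -0.12, 0.0, 0.7, -0.92, -0.06, -0.01, 0.71, -0.92, 0.0, 0.0, 0.7, -0.92, 0.05, -0.01, 0.71, -0.91, 0.11, 0.0, 0.7, -0.91, 0.17, -0.01, 0.71, -0.89, 0.22, 0.0, 0.7, -0.88, 0.27, -0.01, 0.71]
```

>>> move_arm(targets=[-0.6,-0.7,0.0,0.7,-0.64,-0.66,0.0,0.7,-0.68,-0.62,0.0,0.7,-0.72,-0.58,0.0,0.7,-0.75,-0.53,0.0,0.7,-0.78,-0.49,0.0,0.7,-0.81,-0.44,0.0,0.7,-0.84,-0.39,0.0,0.7,-0.86,-0.33,0.0,0.7,-0.88,-0.28,0.0,0.7], claw=1)

```text
t: 2.98
tcp_pos: [0.3404, 0.2372, 0.2274]
tcp_rot: [[-0.567, 0.824, 0.003], [0.824, 0.567, 0.006], [0.003, 0.005, -1.0]]
wrist_force: [0.5, -1.0, 0.5]
finger_gap: 0.092
```

```bash
python3 -c "
from h import *
plan([.44,-.0987,.23],0)"
```

```text
at [0.3404 0.2372 0.2274] phi 34.55 q6 -0.0 t 2.98 F [ 0.5 -1.   0.5] gap 0.092 n 10
[-0.83, -0.27, -0.01, 0.69, -0.85, -0.22, -0.01, 0.69, -0.86, -0.17, -0.01, 0.69, -0.87, -0.12, -0.01, 0.69, -0.87, -0.06, 0.0, 0.69, -0.88, -0.01, -0.01, 0.69, -0.87, 0.04, 0.0, 0.69, -0.87, 0.09, -0.01, 0.69, -0.87, 0.15, 0.0, 0.69, -0.85, 0.19, -0.01, 0.7]
```

>>> move_arm(targets=[-0.83,-0.27,0,0.7,-0.85,-0.22,0,0.7,-0.86,-0.17,0,0.7,-0.87,-0.12,0,0.7,-0.87,-0.06,0.0,0.7,-0.88,-0.01,0,0.7,-0.87,0.04,0.0,0.7,-0.87,0.09,0,0.7,-0.87,0.15,0.0,0.7,-0.85,0.19,0,0.7])

```text
t: 3.82
tcp_pos: [0.4365, -0.1184, 0.2292]
tcp_rot: [[0.039, 0.999, 0.013], [0.999, -0.039, 0.007], [0.007, 0.013, -1.0]]
wrist_force: [1.1, -0.1, -0.0]
finger_gap: 0.0916
```

```bash
python3 -c "
from h import *
p,phi,s=st(); w=capture('wrist'); save(w,'w1')
R=s['tcp_rot']
for o in outline_of(w,'jar_mid'): print(o['score'],np.round(o['box'],1))
print(proj(w,np.array([.4722,-.0987,.073]),p,R))
plan([.472,-.0987,.12],0)"
```

```text
0.89 [361.  209.2  58.7  59.7]
0.89 [223.8 278.4  53.   54.7]
0.57 [219.  190.5  55.4  48.6]
[358.26694293 210.62570312]
at [ 0.4376 -0.1206  0.2293] phi -2.43 q6 -0.24 t 3.92 F [-0.3  0.5  0.3] gap 0.0918 n 4
[0.15, 0.21, 0.68, -0.12, 0.14, 0.21, 0.68, -0.12, 0.14, 0.21, 0.69, -0.12, 0.14, 0.21, 0.68, -0.13]
```

View pics/w1.png

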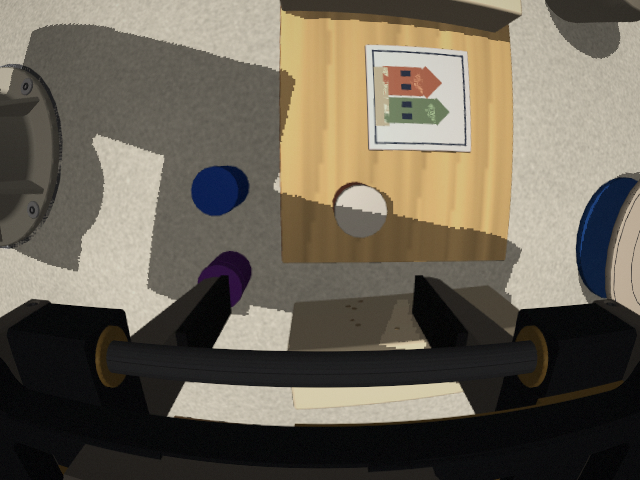

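The jar lid is at (361,210); the prediction from the top view was (358,211), so they agree. The purple and blue look-alikes are to the left at about x=222.

>>> move_arm(targets=[0.15,0.22,0.68,-0.12,0.14,0.22,0.68,-0.12,0.14,0.22,0.69,-0.12,0.14,0.22,0.5,-0.13,0,0,0,0])

```text
t: 4.33
tcp_pos: [0.4778, -0.099, 0.127]
tcp_rot: [[0.002, 1.0, 0.02], [1.0, -0.002, 0.004], [0.004, 0.02, -1.0]]
wrist_force: [-0.4, -0.6, 0.4]
finger_gap: 0.092
```

```bash
python3 -c "
from h import *
p,phi,s=st(); w=capture('wrist'); save(w,'w2')
R=s['tcp_rot']
for o in outline_of(w,'jar_mid'): print(o['score'],np.round(o['box'],1),atz(w,o['box'][:2],.073,p,R))
plan([.4735,-.0987,.04],0)"
```

```text
0.97 [135.7 225.8  85.8  73.2] [ 0.36535711 -0.0712026   0.073     ]
0.78 [148.9 315.7  42.5  35.6] [ 0.36638886 -0.13139855  0.073     ]
0.57 [313.1 261.6  83.1  88. ] [ 0.47544943 -0.0941577   0.073     ]
at [ 0.4778 -0.0997  0.1296] phi -0.16 q6 -0.22 t 4.43 F [-0.6 -0.8  0.6] gap 0.092 n 3
[0.01, -0.04, 0.75, -0.01, 0.01, -0.03, 0.74, -0.01, 0.01, -0.04, 0.75, -0.01]
```

View pics/w2.png

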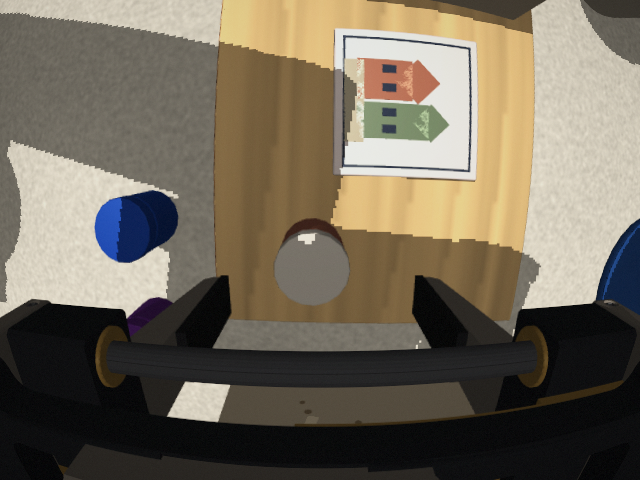

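The jar lid is centred between the jaws at about (311,268), and the tile is well clear above. I'm descending and gripping.

>>> move_arm(targets=[0.02,-0.03,0.75,0,0.02,-0.03,0.7,0,0,-0.02,0.55,0,0,0,0.2,0])

```text
t: 4.77
tcp_pos: [0.4816, -0.0987, 0.0479]
tcp_rot: [[0.002, 0.999, 0.035], [1.0, -0.002, 0.0], [0.001, 0.035, -0.999]]
wrist_force: [-0.6, 0.8, 0.7]
finger_gap: 0.092
```

```bash
python3 -c "
from h import *
plan([.4745,-.0987,.04],0)"
```

```text
at [ 0.4816 -0.0987  0.0479] phi -0.09 q6 -0.22 t 4.77 F [-0.6  0.8  0.7] gap 0.092 n 1
[0.0, -0.18, 0.2, -0.02]
```

>>> move_arm(targets=[0,-0.18,0.2,0,0,0,0,0])

```text
t: 4.93
tcp_pos: [0.4745, -0.0988, 0.0406]
tcp_rot: [[0.002, 0.999, 0.035], [1.0, -0.002, 0.0], [0.001, 0.035, -0.999]]
wrist_force: [-0.1, 0.7, -0.1]
finger_gap: 0.0918
```

```bash
python3 -c "
from h import *
plan([.4745,-.0987,.04],0); print(st()[2]['tcp_rot'])"
```

```text
at [ 0.4745 -0.0988  0.0406] phi -0.09 q6 -0.22 t 4.93 F [-0.1  0.7 -0.1] gap 0.0918 n 1
[0.0, 0.0, 0.02, -0.02]
[[ 1.62568423e-03  9.99370768e-01  3.54319815e-02]
 [ 9.99998551e-01 -1.64254059e-03  4.46635179e-04]
 [ 5.04552609e-04  3.54312041e-02 -9.99371990e-01]]
```

>>> move_arm(targets=[0,0,0,0,0,0,0,0,0,0,0,0,0,0,0,0,0,0,0,0,0,0,0,0], claw=0.3)

```text
t: 5.43
tcp_pos: [0.4791, -0.1, 0.0473]
tcp_rot: [[0.002, 0.999, 0.045], [1.0, -0.002, -0.002], [-0.001, 0.045, -0.999]]
wrist_force: [-0.6, 0.3, -0.2]
finger_gap: 0.0538
```

```bash
python3 -c "
from h import *
plan([.33,.12,.16],0)"
```

```text
at [ 0.4791 -0.1     0.0473] phi -0.12 q6 -0.22 t 5.43 F [-0.6  0.3 -0.2] gap 0.0538 n 8
[0.69, -0.47, -0.35, 0.0, 0.69, -0.47, -0.35, 0.0, 0.69, -0.47, -0.35, 0.0, 0.68, -0.47, -0.35, 0.0, 0.69, -0.47, -0.35, -0.01, 0.68, -0.46, -0.36, 0.0, 0.69, -0.46, -0.35, -0.01, 0.68, -0.47, -0.36, 0.0]
```

>>> move_arm(targets=[0,-0.1,0.15,0,0,0,0.05,0,0,0,0.03,0], claw=0.3)

```text
t: 5.68
tcp_pos: [0.4762, -0.1003, 0.0403]
tcp_rot: [[0.002, 0.999, 0.046], [1.0, -0.002, -0.002], [-0.002, 0.046, -0.999]]
wrist_force: [-7.5, 1.5, 42.0]
finger_gap: 0.0453
```

```bash
python3 -c "
from h import *
plan([.33,.12,.16],0);s=st()[2];print(s['joint_efforts'],s['tcp_rot'][:,2])"
```

```text
at [ 0.4762 -0.1003  0.0403] phi -0.1 q6 -0.23 t 5.68 F [-7.5  1.5 42. ] gap 0.0453 n 8
[0.69, -0.46, -0.37, 0.0, 0.69, -0.46, -0.37, 0.0, 0.69, -0.46, -0.38, 0.0, 0.69, -0.46, -0.37, 0.0, 0.69, -0.46, -0.38, 0.0, 0.68, -0.45, -0.37, -0.01, 0.69, -0.46, -0.38, 0.0, 0.68, -0.45, -0.37, -0.01]
[-6.27210760e-02 -3.08651555e+01 -1.55741286e+01  2.39938562e-02
 -3.42458166e+00 -3.50681192e-02] [ 0.04637918 -0.00206314 -0.99892178]
```

>>> move_arm(targets=[0,0,-0.15,0,0,0,-0.6,0,0,0,-0.8,0,0,0,-0.8,0])

```text
t: 6.02
tcp_pos: [0.4659, -0.0989, 0.13]
tcp_rot: [[0.002, 0.999, 0.032], [1.0, -0.002, 0.001], [0.001, 0.032, -0.999]]
wrist_force: [0.5, -0.1, -1.5]
finger_gap: 0.0453
```

```bash
python3 -c "
from h import *
p,phi,s=st()
w=capture('wrist'); save(w,'w3')
plan([.33,.12,.14],0);s=st()[2];print(s['joint_efforts'],s['tcp_rot'][:,2])"
```

```text
at [ 0.4687 -0.0996  0.1355] phi -0.1 q6 -0.22 t 6.07 F [ 2.9 -1.2  2.3] gap 0.0456 n 7
[0.78, -0.5, -0.02, 0.0, 0.78, -0.5, -0.02, 0.0, 0.78, -0.5, -0.01, 0.0, 0.79, -0.49, -0.02, -0.01, 0.79, -0.5, -0.01, 0.0, 0.78, -0.49, -0.02, -0.01, 0.79, -0.5, -0.01, 0.0]
[ 1.75735942e-02 -2.58337533e+01 -1.83708680e+01  6.81047933e-02
 -6.66507706e-01 -1.55649715e-03] [ 3.91433808e-02 -4.92652613e-04 -9.99233483e-01]
```

View pics/w3.png

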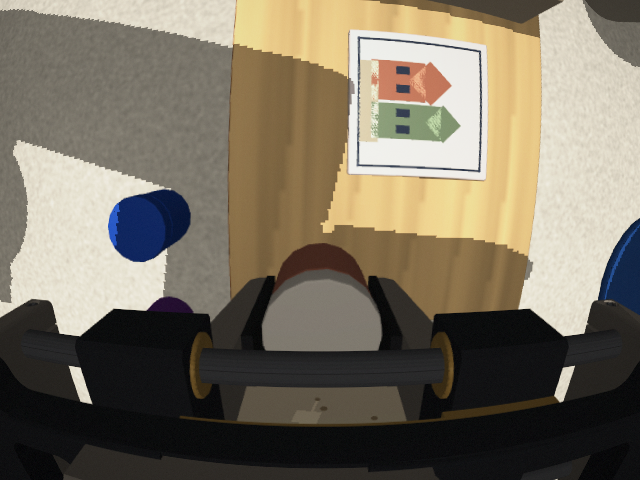

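The jar is held and is lifted clear of the board. I'm carrying it to free bench at about (0.33, 0.12).

>>> move_arm(targets=[0.78,-0.5,0,0.0,0.78,-0.5,0,0.0,0.78,-0.5,0,0.0,0.79,-0.49,0,0,0.79,-0.5,0,0.0,0.78,-0.49,0,0,0.79,-0.5,0,0.0])

```text
t: 6.65
tcp_pos: [0.3308, 0.1219, 0.1294]
tcp_rot: [[0.013, 0.999, 0.052], [1.0, -0.013, -0.003], [-0.002, 0.052, -0.999]]
wrist_force: [-0.0, -0.1, -2.1]
finger_gap: 0.0453
```

```bash
python3 -c "
from h import *
plan([.33,.12,.05],0);s=st()[2];print(s['tcp_rot'][:,2])"
```

```text
at [0.3308 0.1219 0.1294] phi -0.74 q6 0.41 t 6.65 F [-0.  -0.1 -2.1] gap 0.0453 n 3
[-0.02, -0.01, 0.66, -0.05, -0.01, -0.01, 0.66, -0.05, -0.02, 0.0, 0.66, -0.05]
[ 0.05171244 -0.00293887 -0.99865769]
```

>>> move_arm(targets=[0,0,0.75,0,0,0,0.75,0,0,0,0.6,0])

```text
t: 6.9
tcp_pos: [0.3337, 0.1303, 0.0468]
tcp_rot: [[-0.0, 0.998, 0.062], [1.0, 0.0, 0.004], [0.004, 0.062, -0.998]]
wrist_force: [-0.4, -1.1, -1.8]
finger_gap: 0.0453
```

```bash
python3 -c "
from h import *
plan([.33,.12,.028],0);s=st()[2];print(s['tcp_rot'][:,2])"
```

```text
at [0.3337 0.1303 0.0468] phi 0.01 q6 0.42 t 6.9 F [-0.4 -1.1 -1.8] gap 0.0453 n 1
[-0.26, -0.09, 0.47, 0.0]
[ 0.06230874  0.0037798  -0.99804977]
```

>>> move_arm(targets=[0,0,0.3,0,0,0,0.12,0])

```text
t: 7.07
tcp_pos: [0.3317, 0.1303, 0.0259]
tcp_rot: [[-0.003, 0.998, 0.058], [1.0, 0.003, 0.002], [0.002, 0.058, -0.998]]
wrist_force: [1.1, -0.3, 3.8]
finger_gap: 0.0454
```

```bash
python3 -c "
from h import *
plan([.33,.12,.028],0);s=st()[2];print(s['tcp_rot'][:,2])"
```

```text
at [0.3317 0.1303 0.0259] phi 0.19 q6 0.43 t 7.07 F [ 1.1 -0.3  3.8] gap 0.0454 n 1
[-0.26, -0.04, -0.05, 0.04]
[ 0.05754097  0.00225533 -0.9983406 ]
```

The wrist force shows the jar on the bench. Releasing.

>>> move_arm(targets=[0,0,0.02,0,0,0,0.02,0,0,0,0.02,0,0,0,0.02,0,0,0,0.02,0,0,0,0.02,0], claw=1)

```text
t: 7.57
tcp_pos: [0.3326, 0.1299, 0.0214]
tcp_rot: [[-0.002, 0.998, 0.058], [1.0, 0.002, 0.002], [0.002, 0.058, -0.998]]
wrist_force: [-0.3, -0.3, 0.6]
finger_gap: 0.0833
```

```bash
python3 -c "
from h import *
plan([.33,.13,.2],0);s=st()[2];print(s['tcp_rot'][:,2])"
```

```text
at [0.3326 0.1299 0.0214] phi 0.11 q6 0.43 t 7.57 F [-0.3 -0.3  0.6] gap 0.0833 n 5
[0.0, -0.01, -0.89, 0.0, 0.0, -0.01, -0.89, 0.01, 0.0, -0.02, -0.89, 0.0, 0.0, -0.01, -0.9, 0.01, 0.0, -0.02, -0.89, 0.0]
[ 0.05819389  0.00245378 -0.99830228]
```

```bash
cat >> h.py <<'E'
def plan(tgt,phi_t,n=None,chunk=10):
    p,phi,s=st(); tgt=np.array(tgt,float); R=np.array(s["tcp_rot"]).copy()
    from scipy.spatial.transform import Rotation as Ro
    d=tgt-p; dphi=phi_t-phi
    n=n or int(np.ceil(max(np.linalg.norm(d)/.038,abs(dphi)/4.95,1)))
    rows=[]; q=p.copy(); f=phi
    for i in range(n):
        step=(tgt-q)/(n-i); dp=(phi_t-f)/(n-i)
        v=R.T@step/.04
        r=[round(float(x),2) for x in v]+[round(-dp/5,2)]
        rows.append(r); q=q+R@np.array(r[:3])*.04; f-=r[3]*5
        R=R@Ro.from_rotvec([0,0,np.radians(r[3]*5)]).as_matrix()
    print("at",p.round(4),"phi",round(phi,2),"zax",R[:,2].round(3),"q6",round(s["joints"][5],2),"t",round(s["t"],2),"F",np.round(s["wrist_force"],1),"gap",round(s["finger_gap"],4),"n",n)
    for i in range(0,n,chunk): print([v+0.0 for r in rows[i:i+chunk] for v in r])
E
python3 -c "
from h import *
plan([.33,.13,.2],0)"
```

```text
at [0.3326 0.1299 0.0214] phi 0.11 zax [ 0.058  0.002 -0.998] q6 0.43 t 7.57 F [-0.3 -0.3  0.6] gap 0.0833 n 5
[0.0, 0.04, -0.89, np.float64(0.0), 0.0, 0.04, -0.89, np.float64(0.01), 0.0, 0.04, -0.89, np.float64(0.0), 0.01, 0.04, -0.9, np.float64(0.01), 0.0, 0.03, -0.89, np.float64(0.0)]
```

>>> move_arm(targets=[0,0.04,-0.9,0,0,0.04,-0.95,0,0,0.04,-0.95,0,0,0.04,-0.95,0,0,0.04,-0.95,0])

```text
t: 7.98
tcp_pos: [0.324, 0.1269, 0.2084]
tcp_rot: [[-0.001, 0.999, 0.036], [1.0, 0.001, -0.006], [-0.006, 0.036, -0.999]]
wrist_force: [1.5, 1.1, -0.1]
finger_gap: 0.0917
```

```bash
sed -i 's/round(-dp\/5,2)/round(float(-dp)\/5,2)/' h.py; python3 - <<'E'
from h import *
p,phi,s=st(); w=capture('wrist'); save(w,'w4')
t=capture("top"); im=cv2.cvtColor(t["image"],cv2.COLOR_RGB2BGR)[200:370,230:500]
cv2.imwrite("pics/topz2.png",cv2.resize(im,None,fx=3,fy=3,interpolation=cv2.INTER_CUBIC))
plan([.42,-.235,.24],-91.6)
E
```

```text
at [0.3279 0.1285 0.2121] phi 0.06 zax [ 0.046 -0.002 -0.999] q6 0.4 t 8.08 F [ 1.  -0.6  0.5] gap 0.0917 n 19
[-0.48, 0.12, -0.03, 0.96, -0.47, 0.16, -0.03, 0.97, -0.45, 0.2, -0.03, 0.96, -0.43, 0.24, -0.03, 0.97, -0.41, 0.27, -0.03, 0.96, -0.39, 0.31, -0.03, 0.97, -0.36, 0.34, -0.03, 0.96, -0.33, 0.37, -0.03, 0.97, -0.3, 0.39, -0.03, 0.96, -0.26, 0.42, -0.03, 0.97]
[-0.23, 0.44, -0.03, 0.96, -0.19, 0.46, -0.03, 0.97, -0.15, 0.47, -0.03, 0.96, -0.11, 0.48, -0.03, 0.97, -0.07, 0.49, -0.03, 0.96, -0.03, 0.49, -0.03, 0.97, 0.01, 0.49, -0.03, 0.96, 0.06, 0.49, -0.03, 0.97, 0.09, 0.48, -0.03, 0.96]
```

View pics/w4.png

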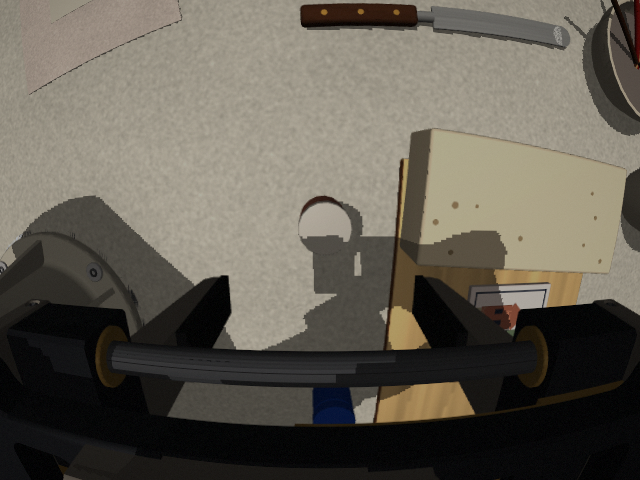

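View pics/topz2.png

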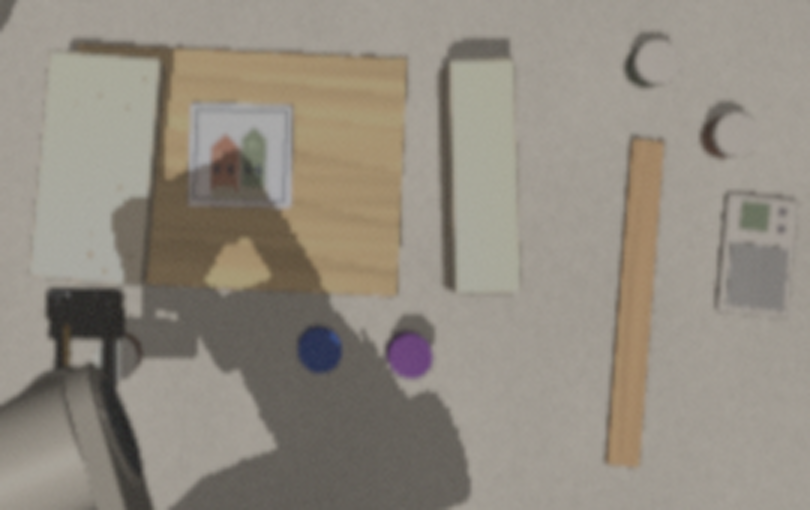

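The jar stands on the bench (lid at about (325,228)), with nothing else moved. Next, the brick.

```bash
python3 - <<'E'
from h import *
plan([.519,-.234,.23],-90)
E
```

```text
at [0.3279 0.1285 0.2121] phi 0.06 zax [ 0.046 -0.002 -0.999] q6 0.4 t 8.08 F [ 1.  -0.6  0.5] gap 0.0917 n 19
[-0.48, 0.25, -0.01, 0.95, -0.45, 0.29, -0.01, 0.95, -0.43, 0.33, -0.01, 0.95, -0.4, 0.36, -0.01, 0.95, -0.37, 0.39, -0.01, 0.95, -0.34, 0.42, -0.01, 0.95, -0.3, 0.45, -0.01, 0.95, -0.26, 0.47, -0.01, 0.95, -0.22, 0.49, -0.01, 0.95, -0.18, 0.51, -0.01, 0.95]
[-0.14, 0.52, -0.01, 0.95, -0.09, 0.53, -0.01, 0.95, -0.05, 0.54, -0.01, 0.94, 0.0, 0.54, -0.01, 0.95, 0.04, 0.54, -0.01, 0.94, 0.09, 0.53, -0.01, 0.95, 0.13, 0.53, -0.02, 0.94, 0.17, 0.51, -0.01, 0.95, 0.21, 0.5, -0.02, 0.94]
```

>>> move_arm(targets=[-0.48,0.25,0,0.95,-0.45,0.29,0,0.95,-0.43,0.33,0,0.95,-0.4,0.36,0,0.95,-0.37,0.39,0,0.95,-0.34,0.42,0,0.95,-0.3,0.45,0,0.95,-0.26,0.47,0,0.95,-0.22,0.49,0,0.95,-0.18,0.51,0,0.95])

```text
t: 8.92
tcp_pos: [0.427, -0.0698, 0.2173]
tcp_rot: [[0.757, 0.652, 0.054], [0.652, -0.758, 0.002], [0.042, 0.034, -0.999]]
wrist_force: [0.2, -0.7, -0.0]
finger_gap: 0.0919
```

```bash
python3 - <<'E'
from h import *
plan([.519,-.234,.23],-88.5)
E
```

```text
at [ 0.427  -0.0698  0.2173] phi -49.31 zax [ 0.054  0.002 -0.999] q6 0.68 t 8.92 F [ 0.2 -0.7 -0. ] gap 0.0919 n 8
[-0.12, 0.58, -0.03, 0.98, -0.07, 0.58, -0.02, 0.98, -0.01, 0.59, -0.03, 0.98, 0.04, 0.59, -0.02, 0.98, 0.08, 0.58, -0.03, 0.98, 0.14, 0.57, -0.02, 0.98, 0.18, 0.56, -0.03, 0.98, 0.23, 0.55, -0.02, 0.98]
```

>>> move_arm(targets=[-0.12,0.6,0,0.98,-0.07,0.6,0,0.98,-0.01,0.6,0,0.98,0.04,0.6,0,0.98,0.08,0.6,0,0.98,0.14,0.58,0,0.98,0.18,0.57,0,0.98,0.23,0.56,0,0.98])

```text
t: 9.58
tcp_pos: [0.5178, -0.2488, 0.2164]
tcp_rot: [[0.999, -0.012, 0.049], [-0.012, -1.0, 0.004], [0.049, -0.004, -0.999]]
wrist_force: [0.1, -0.1, 0.7]
finger_gap: 0.0918
```

```bash
python3 - <<'E'
from h import *
p,phi,s=st(); w=capture('wrist'); save(w,'w5')
plan([.519,-.234,.15],-88.5)
R=s["tcp_rot"]
for X in [(.633,-.2,.114),(.633,-.262,.114),(.406,-.268,.114),(.4055,-.206,.114),(.6465,-.165,.015),(.398,-.158,.015)]: print(proj(w,np.array(X),p,R).round(1))
E
```

```text
at [ 0.5201 -0.2524  0.2167] phi -91.07 zax [ 0.052  0.001 -0.999] q6 1.11 t 9.63 F [ 1.4 -2.7  0.8] gap 0.0921 n 2
[-0.06, -0.23, 0.83, -0.26, -0.06, -0.23, 0.83, -0.25]
[249.7 100.2]
[337.5  97.6]
[345.3 391.1]
[270.1 391.4]
[234.3 108.5]
[238.9 346.3]
```

View pics/w5.png

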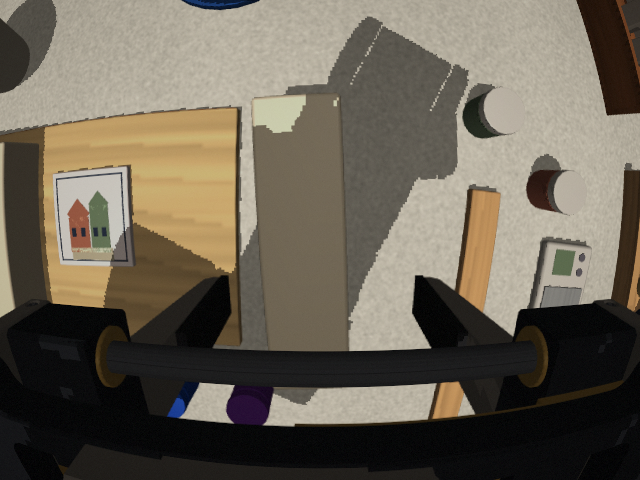

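Predicted and seen corners agree within about 4 px (brick far corners at (253,99) and (341,95), board corner at (240,107)). I'm straddling the brick.

>>> move_arm(targets=[-0.06,-0.2,0.6,-0.26,-0.06,-0.2,0.5,-0.25])

```text
t: 9.8
tcp_pos: [0.5208, -0.2407, 0.1741]
tcp_rot: [[0.998, 0.021, 0.059], [0.021, -1.0, -0.003], [0.059, 0.004, -0.998]]
wrist_force: [-1.5, 0.2, -0.4]
finger_gap: 0.0923
```

```bash
python3 - <<'E'
from h import *
p,phi,s=st(); w=capture('wrist'); save(w,'w6')
plan([.519,-.236,.08],-88.5)
E
```

```text
at [ 0.5186 -0.2385  0.1705] phi -88.65 zax [ 0.054 -0.    -0.999] q6 1.08 t 9.85 F [-0.5  0.6 -1.9] gap 0.0918 n 3
[-0.04, -0.02, 0.75, -0.01, -0.04, -0.02, 0.76, -0.01, -0.03, -0.03, 0.75, -0.01]
```

View pics/w6.png

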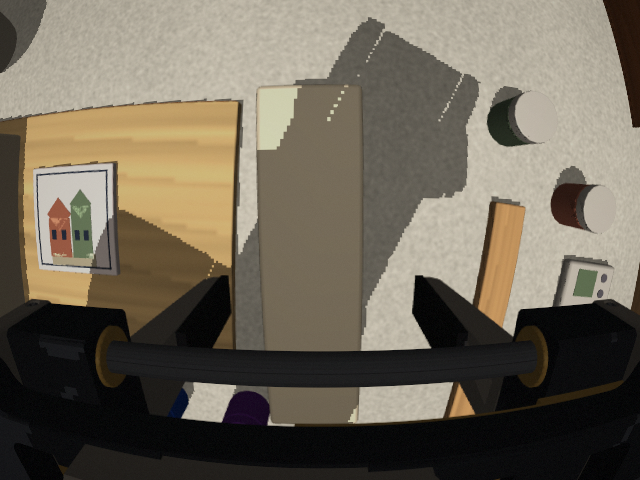

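>>> move_arm(targets=[-0.04,-0.03,0.75,0,-0.04,-0.03,0.75,0,-0.03,-0.03,0.6,0,0,0,0.15,0])

```text
t: 10.18
tcp_pos: [0.5184, -0.2345, 0.0781]
tcp_rot: [[0.998, 0.024, 0.055], [0.025, -1.0, -0.001], [0.055, 0.002, -0.999]]
wrist_force: [-1.1, -0.1, -1.0]
finger_gap: 0.0923
```

```bash
python3 - <<'E'
from h import *
plan([.519,-.236,.08],-88.5)
E
```

```text
at [ 0.5184 -0.2345  0.0781] phi -88.6 zax [ 0.055 -0.001 -0.999] q6 1.08 t 10.18 F [-1.1 -0.1 -1. ] gap 0.0923 n 1
[0.02, 0.04, -0.05, -0.02]
```

>>> move_arm(targets=[0,0,0,0,0,0,0,0,0,0,0,0,0,0,0,0,0,0,0,0,0,0,0,0], claw=0.6)

```text
t: 10.68
tcp_pos: [0.5186, -0.2346, 0.0809]
tcp_rot: [[0.998, 0.025, 0.055], [0.025, -1.0, -0.001], [0.054, 0.002, -0.999]]
wrist_force: [-0.1, 0.1, -8.9]
finger_gap: 0.0641
```

```bash
python3 - <<'E'
from h import *
plan([.519,-.196,.083],-91.6)
E
```

```text
at [ 0.5186 -0.2346  0.0809] phi -88.58 zax [ 0.055 -0.001 -0.999] q6 1.08 t 10.68 F [-0.1  0.1 -8.9] gap 0.0641 n 2
[0.02, -0.48, -0.03, 0.3, 0.01, -0.49, -0.02, 0.3]
```

The brick is gripped at 64 mm and just off the bench (8.9 N). I'm squaring it and moving it to the board edge.

>>> move_arm(targets=[0,-0.4,0,0.3,0,-0.4,0,0.3])

```text
t: 10.85
tcp_pos: [0.5179, -0.2043, 0.0811]
tcp_rot: [[0.998, -0.031, 0.055], [-0.031, -1.0, -0.002], [0.055, 0.0, -0.998]]
wrist_force: [-0.1, 0.3, -9.1]
finger_gap: 0.0637
```

```bash
python3 - <<'E'
from h import *
p,phi,s=st(); w=capture('wrist'); save(w,'w7')
plan([.519,-.196,.08],-91.6)
E
```

```text
at [ 0.5173 -0.2017  0.0808] phi -91.85 zax [ 0.054 -0.    -0.999] q6 1.2 t 10.9 F [-1.1  3.7 -9.9] gap 0.064 n 1
[0.04, -0.14, 0.02, -0.05]
```

View pics/w7.png

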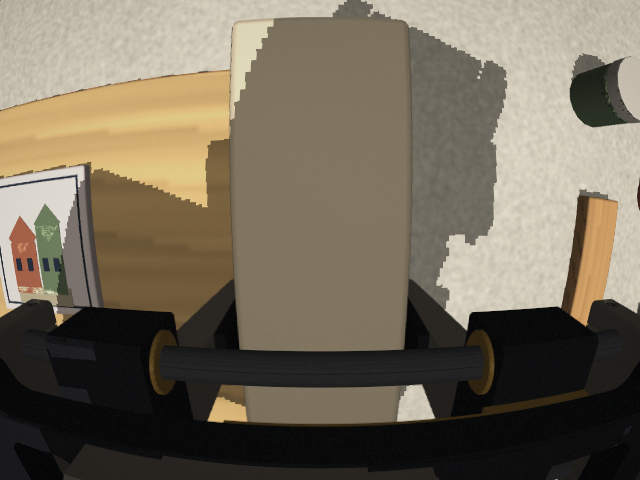

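>>> move_arm(targets=[0,-0.1,0.05,-0.05,0,-0.05,0.03,0])

```text
t: 11.07
tcp_pos: [0.5187, -0.1979, 0.0801]
tcp_rot: [[0.998, -0.024, 0.056], [-0.024, -1.0, -0.006], [0.057, 0.005, -0.998]]
wrist_force: [-7.8, -10.2, 5.8]
finger_gap: 0.0643
```

```bash
python3 - <<'E'
from h import *
plan([.519,-.196,.08],-91.6)
E
```

```text
at [ 0.5187 -0.1979  0.0801] phi -91.38 zax [ 0.056 -0.006 -0.998] q6 1.2 t 11.07 F [ -7.8 -10.2   5.8] gap 0.0643 n 1
[0.01, -0.05, 0.0, 0.04]
```

Contact with the board edge (Fy about -10 N). I'm releasing, then raising to push height.

>>> move_arm(targets=[0,0,0,0,0,0,0,0,0,0,0,0,0,0,0,0,0,0,0,0,0,0,0,0], claw=1)

```text
t: 11.57
tcp_pos: [0.5216, -0.1994, 0.0833]
tcp_rot: [[0.998, -0.023, 0.063], [-0.022, -1.0, -0.009], [0.063, 0.007, -0.998]]
wrist_force: [0.6, -0.5, -0.7]
finger_gap: 0.0921
```

```bash
python3 - <<'E'
from h import *
p,phi,s=st(); w=capture('wrist'); save(w,'w8')
plan([.519,-.198,.104],-91.6)
E
```

```text
at [ 0.5216 -0.1994  0.0833] phi -91.3 zax [ 0.063 -0.009 -0.998] q6 1.2 t 11.62 F [-0.1  0.5 -0.4] gap 0.092 n 1
[-0.03, -0.03, -0.52, 0.06]
```

View pics/w8.png

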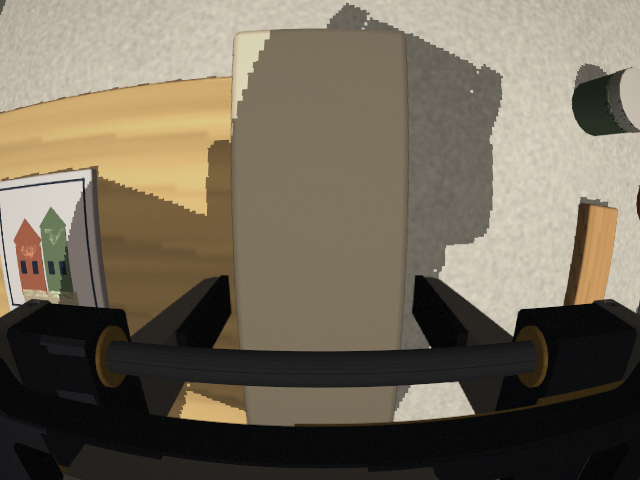

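>>> move_arm(targets=[-0.03,-0.1,-0.55,0,0,-0.25,0,0])

```text
t: 11.78
tcp_pos: [0.5192, -0.1858, 0.1049]
tcp_rot: [[0.998, -0.024, 0.062], [-0.023, -1.0, -0.009], [0.062, 0.007, -0.998]]
wrist_force: [1.5, -0.6, 0.6]
finger_gap: 0.092
```

```bash
python3 - <<'E'
from h import *
plan([.519,-.16,.104],-91.6,n=4)
E
```

```text
at [ 0.5192 -0.1858  0.1049] phi -91.36 zax [ 0.062 -0.009 -0.998] q6 1.23 t 11.78 F [ 1.5 -0.6  0.6] gap 0.092 n 4
[-0.01, -0.16, 0.0, 0.01, 0.0, -0.16, 0.01, 0.01, -0.01, -0.16, 0.0, 0.01, 0.0, -0.17, 0.01, 0.02]
```

>>> move_arm(targets=[0,-0.16,0,0,0,-0.16,0,0,0,-0.16,0,0])

```text
t: 12.03
tcp_pos: [0.5214, -0.1678, 0.1062]
tcp_rot: [[0.998, -0.022, 0.067], [-0.021, -1.0, -0.014], [0.067, 0.012, -0.998]]
wrist_force: [-0.1, -5.3, 6.3]
finger_gap: 0.0921
```

```bash
python3 - <<'E'
from h import *
p,phi,s=st(); w=capture('wrist'); save(w,'w9')
plan([.519,-.145,.104],-91.6,n=3)
E
```

```text
at [ 0.5213 -0.1667  0.106 ] phi -91.29 zax [ 0.066 -0.013 -0.998] q6 1.27 t 12.08 F [ 1.7 -3.2 -1.2] gap 0.0917 n 3
[-0.02, -0.18, 0.01, 0.02, -0.03, -0.18, 0.01, 0.02, -0.02, -0.18, 0.02, 0.02]
```

View pics/w9.png

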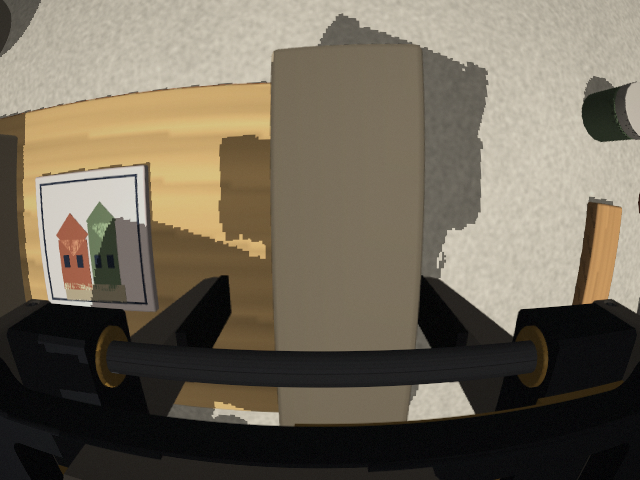

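The brick is tipping square; its near and far edges stay parallel to the board.

>>> move_arm(targets=[-0.02,-0.17,0,0,-0.02,-0.17,0,0,-0.02,-0.15,0,0])

```text
t: 12.33
tcp_pos: [0.5228, -0.1508, 0.1083]
tcp_rot: [[0.997, -0.019, 0.074], [-0.017, -1.0, -0.022], [0.074, 0.021, -0.997]]
wrist_force: [-6.8, -12.3, 23.8]
finger_gap: 0.0919
```

```bash
python3 - <<'E'
from h import *
p,phi,s=st(); w=capture('wrist'); save(w,'w10')
plan([.519,-.135,.104],-91.6,n=2)
E
```

```text
at [ 0.5229 -0.1498  0.1083] phi -91.09 zax [ 0.074 -0.021 -0.997] q6 1.31 t 12.38 F [-1.4 -5.5  8.7] gap 0.0918 n 2
[-0.06, -0.19, 0.05, 0.05, -0.05, -0.18, 0.04, 0.05]
```

View pics/w10.png

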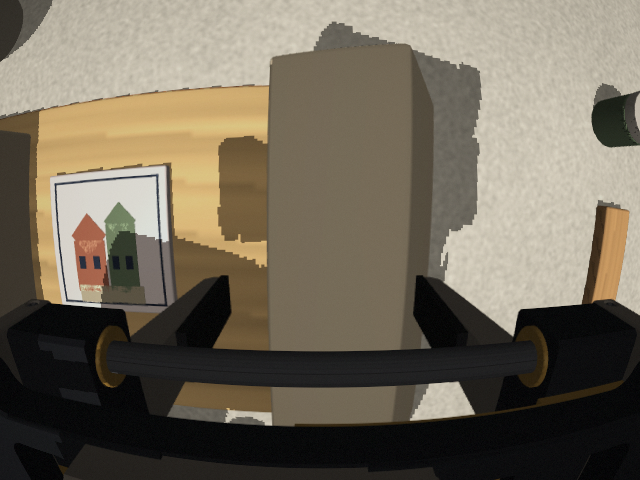

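>>> move_arm(targets=[-0.02,-0.18,0,0,-0.02,-0.18,0,0])

```text
t: 12.55
tcp_pos: [0.5241, -0.1381, 0.1105]
tcp_rot: [[0.997, -0.017, 0.08], [-0.015, -1.0, -0.027], [0.08, 0.026, -0.996]]
wrist_force: [-3.5, -6.0, 17.0]
finger_gap: 0.0918
```

```bash
python3 - <<'E'
from h import *
p,phi,s=st(); w=capture('wrist'); save(w,'w11')
plan([.519,-.125,.104],-91.6,n=2)
E
```

```text
at [ 0.5238 -0.1368  0.1102] phi -91.01 zax [ 0.079 -0.026 -0.997] q6 1.34 t 12.6 F [0.8 0.8 0.3] gap 0.092 n 2
[-0.07, -0.15, 0.07, 0.06, -0.07, -0.15, 0.07, 0.06]
```

View pics/w11.png

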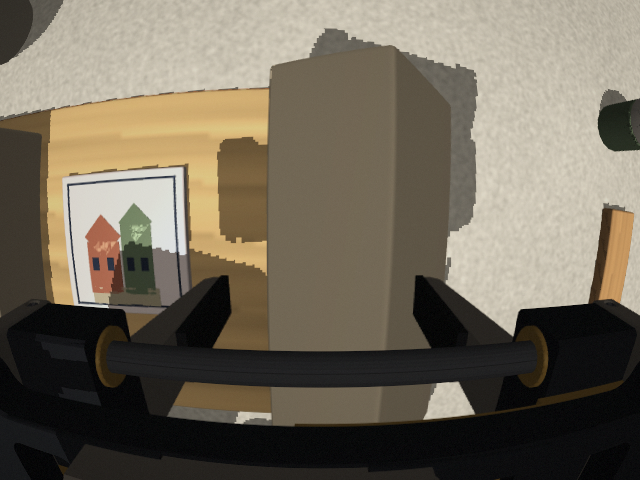

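The brick is close to balance, with force near zero. I'm narrowing the jaws slightly so the front finger catches it sooner.

>>> move_arm(targets=[-0.02,0,0.1,0,-0.02,0,0.1,0], claw=0.85)

```text
t: 12.77
tcp_pos: [0.5259, -0.1384, 0.1051]
tcp_rot: [[0.996, -0.015, 0.086], [-0.012, -0.999, -0.031], [0.087, 0.03, -0.996]]
wrist_force: [-12.4, -8.3, 47.7]
finger_gap: 0.0805
```

```bash
python3 - <<'E'
from h import *
p,phi,s=st(); w=capture('wrist'); save(w,'w12')
plan([.519,-.125,.104],-91.6,n=2)
E
```

```text
at [ 0.5259 -0.1389  0.1053] phi -90.84 zax [ 0.086 -0.032 -0.996] q6 1.34 t 12.82 F [-8.5 -6.8 31.6] gap 0.0787 n 2
[-0.09, -0.17, 0.0, 0.08, -0.09, -0.18, 0.01, 0.07]
```

View pics/w12.png

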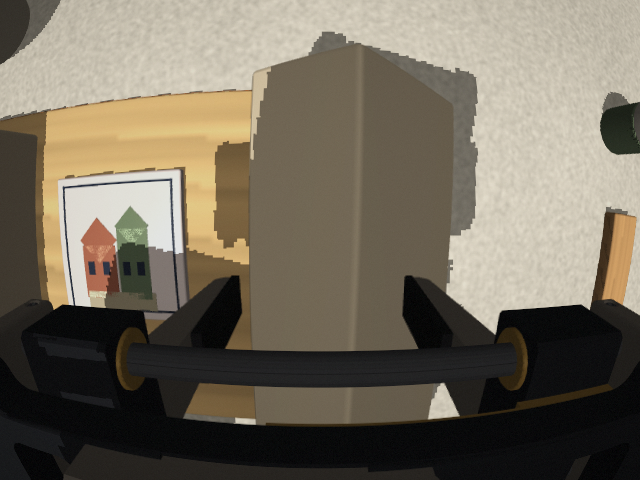

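>>> move_arm(targets=[-0.04,-0.08,-0.12,0,-0.04,-0.12,-0.05,0])

```text
t: 12.98
tcp_pos: [0.5229, -0.1312, 0.1119]
tcp_rot: [[0.996, -0.015, 0.088], [-0.012, -0.999, -0.033], [0.088, 0.031, -0.996]]
wrist_force: [0.3, 0.6, 0.4]
finger_gap: 0.0783
```

```bash
python3 - <<'E'
from h import *
p,phi,s=st(); w=capture('wrist'); save(w,'w13')
plan([.519,-.125,.104],-91.6,n=2)
E
```

```text
at [ 0.5222 -0.1302  0.1116] phi -90.84 zax [ 0.087 -0.032 -0.996] q6 1.35 t 13.03 F [-0.5  0.9  0.1] gap 0.0777 n 2
[-0.05, -0.07, 0.09, 0.08, -0.05, -0.06, 0.09, 0.07]
```

View pics/w13.png

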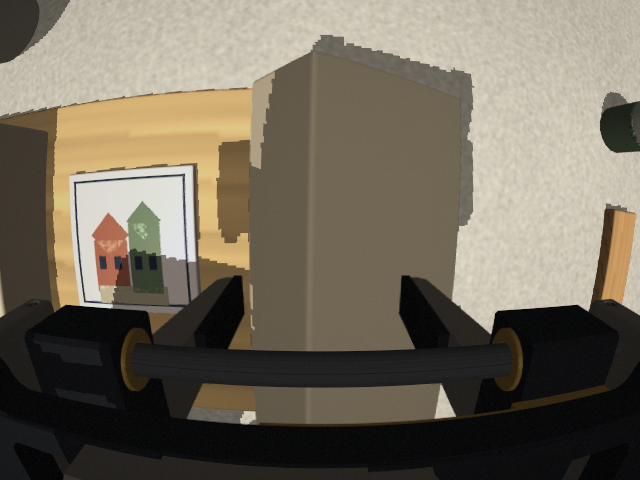

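>>> move_arm(targets=[-0.03,-0.12,0.03,0])

```text
t: 13.12
tcp_pos: [0.5211, -0.1252, 0.1099]
tcp_rot: [[0.996, -0.015, 0.087], [-0.012, -0.999, -0.032], [0.087, 0.031, -0.996]]
wrist_force: [1.2, -0.1, 0.6]
finger_gap: 0.078
```

```bash
python3 - <<'E'
from h import *
p,phi,s=st(); w=capture('wrist'); save(w,'w14')
plan([.519,-.115,.104],-91.6,n=2)
E
```

```text
at [ 0.5202 -0.1241  0.1092] phi -90.86 zax [ 0.085 -0.031 -0.996] q6 1.37 t 13.17 F [-0.6  1.3 -0.7] gap 0.0782 n 2
[-0.02, -0.12, 0.06, 0.07, -0.02, -0.11, 0.06, 0.08]
```

View pics/w14.png

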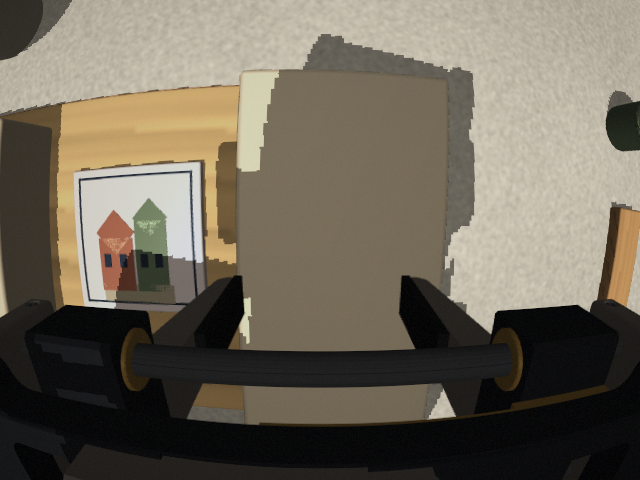

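The brick now lies flat, with its inner edge at about column 240 and the tile's edge at about 205 (clear). I'm raising the gripper and checking.

>>> move_arm(targets=[0,0,-0.8,0,0,0,-0.95,0,0,0.3,-0.95,0,0,0.6,-0.6,0], claw=1)

```text
t: 13.5
tcp_pos: [0.5022, -0.1503, 0.2355]
tcp_rot: [[0.998, -0.01, 0.065], [-0.008, -1.0, -0.023], [0.065, 0.023, -0.998]]
wrist_force: [1.7, 0.3, -0.6]
finger_gap: 0.0917
```

```bash
python3 - <<'E'
from h import *
p,phi,s=st(); w=capture('wrist'); save(w,'w15')
t=capture("top"); im=cv2.cvtColor(t["image"],cv2.COLOR_RGB2BGR)[200:370,230:500]
cv2.imwrite("pics/topz3.png",cv2.resize(im,None,fx=3,fy=3,interpolation=cv2.INTER_CUBIC))
plan([.4,-.35,.25],-94.8)
E
```

```text
at [ 0.5041 -0.1537  0.237 ] phi -90.73 zax [ 0.07  -0.027 -0.997] q6 1.29 t 13.6 F [ 0.7 -0.3  0.7] gap 0.0918 n 6
[-0.42, 0.82, -0.06, 0.14, -0.41, 0.83, -0.06, 0.13, -0.4, 0.84, -0.06, 0.14, -0.39, 0.84, -0.07, 0.13, -0.38, 0.84, -0.06, 0.14, -0.37, 0.85, -0.07, 0.13]
```

View pics/w15.png

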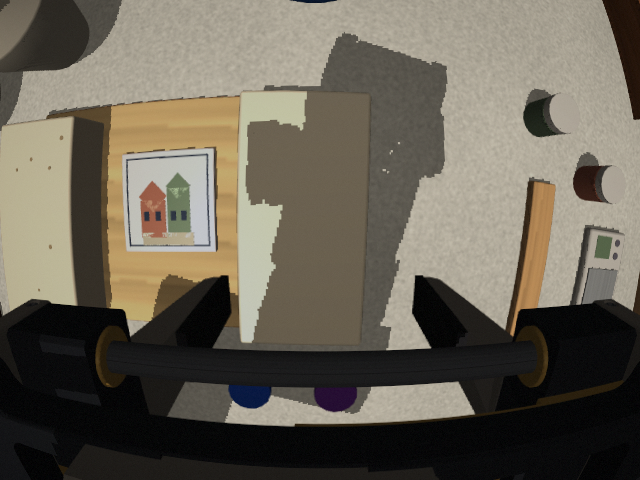

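View pics/topz3.png

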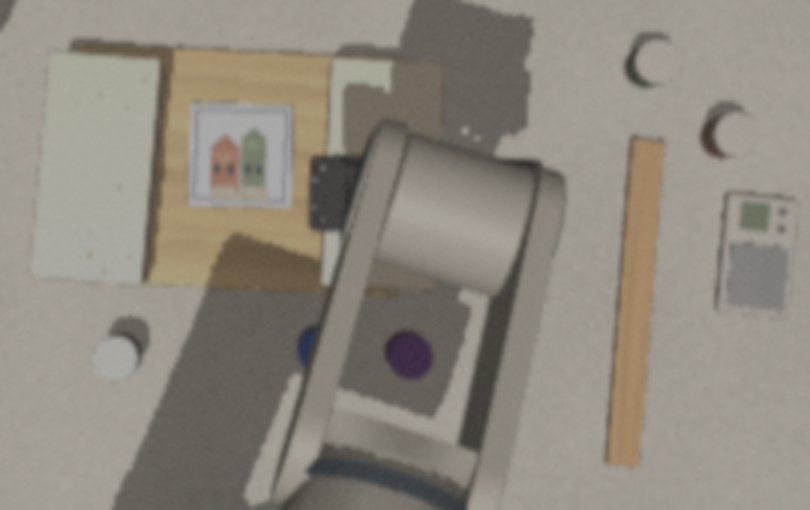

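```bash
python3 - <<'E'
from h import *
t=capture("top")
for q in [(331,58),(322,285),(441,64)]: print(atz(t,(q[0]/3+230,q[1]/3+200),.079).round(4))
plan([.4,-.35,.22],-94.8)
E
```

```text
[ 0.6375 -0.0841  0.079 ]
[ 0.409  -0.0769  0.079 ]
[ 0.6324 -0.195   0.079 ]
at [ 0.503  -0.1525  0.2346] phi -90.77 zax [ 0.067 -0.025 -0.997] q6 1.29 t 13.65 F [-1.  -0.8 -0.7] gap 0.0917 n 6
[-0.42, 0.83, 0.05, 0.13, -0.41, 0.83, 0.05, 0.14, -0.4, 0.84, 0.05, 0.13, -0.4, 0.84, 0.06, 0.14, -0.38, 0.84, 0.05, 0.13, -0.38, 0.85, 0.06, 0.14]
```

>>> move_arm(targets=[-0.2,0.4,-0.9,0.13,-0.2,0.4,-0.9,0.14,-0.2,0.4,-0.9,0.13,-0.2,0.4,-0.9,0.14,-0.2,0.4,-0.9,0.13,-0.2,0.4,-0.9,0.14])

```text
t: 14.15
tcp_pos: [0.4311, -0.2359, 0.4354]
tcp_rot: [[0.996, -0.081, 0.036], [-0.081, -0.997, -0.008], [0.036, 0.005, -0.999]]
wrist_force: [0.9, 0.6, 0.7]
finger_gap: 0.092
```

```bash
python3 - <<'E'
from h import *
plan([.3935,-.39,.26],-94.8)
plan([.3935,-.39,.26],-94.8)
E
```

```text
at [ 0.4311 -0.2359  0.4354] phi -94.67 zax [ 0.036 -0.008 -0.999] q6 1.14 t 14.15 F [0.9 0.6 0.7] gap 0.092 n 7
[-0.11, 0.56, 0.63, 0.0, -0.11, 0.56, 0.62, 0.0, -0.11, 0.55, 0.63, 0.01, -0.11, 0.56, 0.62, 0.0, -0.11, 0.55, 0.63, 0.01, -0.12, 0.56, 0.62, 0.0, -0.11, 0.55, 0.63, 0.01]
at [ 0.4311 -0.2359  0.4354] phi -94.67 zax [ 0.036 -0.008 -0.999] q6 1.14 t 14.15 F [0.9 0.6 0.7] gap 0.092 n 7
[-0.11, 0.56, 0.63, 0.0, -0.11, 0.56, 0.62, 0.0, -0.11, 0.55, 0.63, 0.01, -0.11, 0.56, 0.62, 0.0, -0.11, 0.55, 0.63, 0.01, -0.12, 0.56, 0.62, 0.0, -0.11, 0.55, 0.63, 0.01]
```

>>> move_arm(targets=[-0.1,0.4,-0.9,0,-0.1,0.4,-0.9,0,-0.1,0.4,-0.9,0,-0.1,0.4,-0.5,0])

```text
t: 14.48
tcp_pos: [0.4044, -0.2973, 0.5625]
tcp_rot: [[0.996, -0.081, 0.028], [-0.081, -0.997, -0.001], [0.028, -0.001, -1.0]]
wrist_force: [0.2, -0.6, -0.2]
finger_gap: 0.0924
```

```bash
python3 - <<'E'
from h import *
plan([.3935,-.40,.30],-94.8,n=10)
E
```

```text
at [ 0.4044 -0.2973  0.5625] phi -94.63 zax [ 0.028 -0.001 -1.   ] q6 1.01 t 14.48 F [ 0.2 -0.6 -0.2] gap 0.0924 n 10
[-0.02, 0.26, 0.66, 0.0, -0.03, 0.26, 0.66, 0.0, -0.02, 0.26, 0.65, 0.0, -0.03, 0.26, 0.66, 0.0, -0.02, 0.26, 0.65, 0.01, -0.03, 0.26, 0.66, 0.0, -0.02, 0.26, 0.65, 0.01, -0.03, 0.26, 0.66, 0.0, -0.02, 0.25, 0.65, 0.01, -0.03, 0.26, 0.66, 0.0]
```

Tilt is down to 0.028. I'm descending more slowly toward the bar.

>>> move_arm(targets=[-0.02,0.26,0.5,0.0,-0.02,0.26,0.5,0.0,-0.02,0.26,0.5,0.0,-0.02,0.26,0.5,0.0,-0.02,0.26,0.5,0,-0.02,0.26,0.5,0.0,-0.02,0.26,0.5,0,-0.02,0.26,0.5,0.0,-0.02,0.25,0.5,0,-0.02,0.26,0.5,0.0])

```text
t: 15.32
tcp_pos: [0.3978, -0.3996, 0.3385]
tcp_rot: [[0.997, -0.08, 0.02], [-0.08, -0.997, 0.014], [0.018, -0.015, -1.0]]
wrist_force: [0.5, -1.0, 0.3]
finger_gap: 0.0922
```

```bash
python3 - <<'E'
from h import *
plan([.3935,-.404,.20],-94.8,n=8)
E
```

```text
at [ 0.3978 -0.3996  0.3385] phi -94.6 zax [ 0.02   0.014 -1.   ] q6 0.84 t 15.32 F [ 0.5 -1.   0.3] gap 0.0922 n 8
[-0.02, 0.02, 0.43, 0.01, -0.02, 0.02, 0.43, 0.0, -0.02, 0.02, 0.43, 0.01, -0.02, 0.02, 0.43, 0.0, -0.02, 0.02, 0.43, 0.01, -0.02, 0.02, 0.44, 0.0, -0.02, 0.03, 0.43, 0.01, -0.02, 0.02, 0.44, 0.0]
```

>>> move_arm(targets=[-0.02,0.02,0.45,0,-0.02,0.02,0.45,0.0,-0.02,0.02,0.45,0,-0.02,0.02,0.45,0.0,-0.02,0.02,0.45,0.0,-0.02,0.02,0.45,0.0,-0.02,0.02,0.45,0])

```text
t: 15.9
tcp_pos: [0.39, -0.3925, 0.1854]
tcp_rot: [[0.997, -0.081, 0.001], [-0.081, -0.996, 0.036], [-0.002, -0.036, -0.999]]
wrist_force: [0.2, -0.5, 1.1]
finger_gap: 0.0922
```

```bash
python3 - <<'E'
from h import *
p,phi,s=st(); w=capture('wrist'); save(w,'w16'); R=s["tcp_rot"]
for o in outline_of(w,'bar_mid')[:2]: 
    print(o['score'],np.round(o['box'],1))
for X in [(.5634,-.4018,.016),(.5606,-.435,.016)]: print(proj(w,np.array(X),p,R).round(1))
a=(.5635-.2258)
for x in (.45,.4): 
    c=np.array([.3935+(x-.3935),-.4042-.084*(x-.3935),.016])
    print(x,[proj(w,c+np.array([0,k*.017,0]),p,R).round(1) for k in(1,-1)])
plan([.3935,-.404,.10],-94.8,n=5)
E
```

```text
0.74 [344.3 192.8  38.2 312.1]
[321.7  39.4]
[359.9  39.8]
0.45 [array([320.9, 165.6]), array([360. , 162.8])]
0.4 [array([320.7, 222.3]), array([359. , 219.6])]
at [ 0.3885 -0.391   0.1835] phi -94.68 zax [-0.003  0.04  -0.999] q6 0.83 t 16.0 F [-0.2  0.1 -0.2] gap 0.092 n 5
[0.03, 0.08, 0.41, 0.0, 0.03, 0.08, 0.42, 0.01, 0.04, 0.08, 0.41, 0.0, 0.03, 0.08, 0.42, 0.01, 0.04, 0.08, 0.41, 0.0]
```

View pics/w16.png

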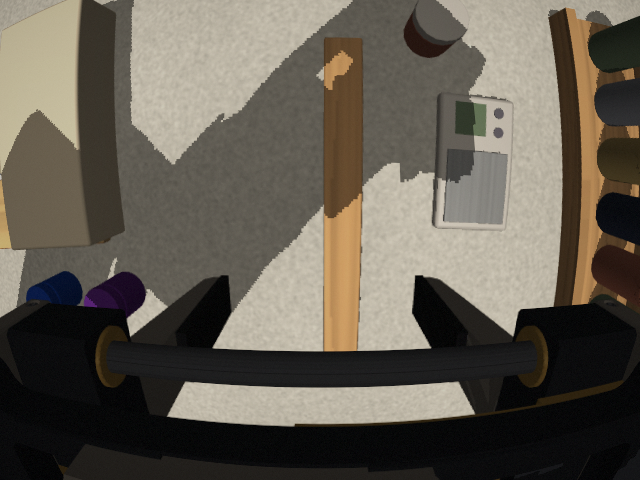

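The bar sits at columns 324–361; the prediction was 321–360, so it lies about 2 mm further to -y. The scales and small jar are clear of the jaws. Lowering.

>>> move_arm(targets=[0.03,0.09,0.38,0,0.03,0.09,0.38,0,0.04,0.09,0.38,0.0,0.03,0.09,0.38,0,0.04,0.09,0.38,0.0,0,0,0.4,0,0,0,0.4,0])

```text
t: 16.58
tcp_pos: [0.3969, -0.4033, 0.0717]
tcp_rot: [[0.997, -0.081, -0.003], [-0.081, -0.996, 0.042], [-0.006, -0.041, -0.999]]
wrist_force: [-0.2, -0.4, -0.1]
finger_gap: 0.0917
```

```bash
python3 - <<'E'
from h import *
p,phi,s=st(); w=capture('wrist'); save(w,'w17')
plan([.3935,-.4055,.025],-94.8)
E
```

```text
at [ 0.3957 -0.4019  0.0688] phi -94.64 zax [-0.006  0.045 -0.999] q6 0.82 t 16.63 F [-1.   0.7 -1.9] gap 0.092 n 2
[-0.02, 0.07, 0.55, 0.02, -0.02, 0.07, 0.54, 0.01]
```

View pics/w17.png

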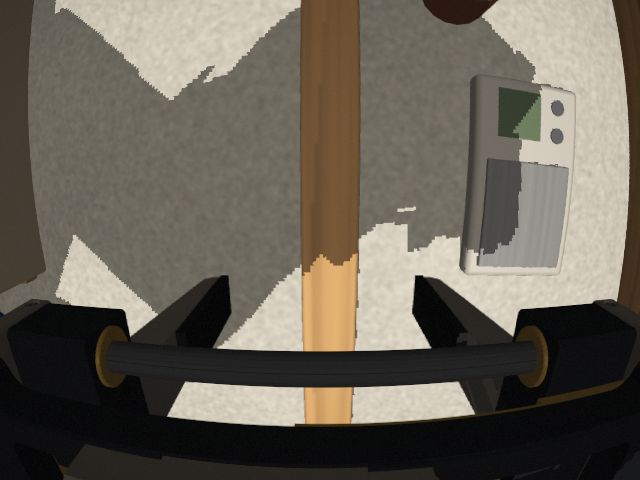

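>>> move_arm(targets=[-0.01,0.05,0.5,0,-0.01,0.05,0.4,0,0,0,0.15,0])

```text
t: 16.88
tcp_pos: [0.3957, -0.4034, 0.0264]
tcp_rot: [[0.997, -0.08, -0.006], [-0.08, -0.996, 0.045], [-0.009, -0.044, -0.999]]
wrist_force: [-0.6, 0.2, -0.4]
finger_gap: 0.0919
```

```bash
python3 - <<'E'
from h import *
plan([.3935,-.4055,.02],-94.8)
E
```

```text
at [ 0.3957 -0.4034  0.0264] phi -94.62 zax [-0.006  0.045 -0.999] q6 0.81 t 16.88 F [-0.6  0.2 -0.4] gap 0.0919 n 1
[-0.05, 0.06, 0.16, 0.04]
```

>>> move_arm(targets=[-0.05,0.05,0.15,0])

```text
t: 16.97
tcp_pos: [0.3939, -0.4045, 0.0202]
tcp_rot: [[0.997, -0.08, -0.006], [-0.08, -0.996, 0.046], [-0.01, -0.045, -0.999]]
wrist_force: [0.5, -0.4, 0.2]
finger_gap: 0.092
```

>>> move_arm(targets=[0,0,0,0,0,0,0,0,0,0,0,0,0,0,0,0,0,0,0,0,0,0,0,0], claw=0.2)

```text
t: 17.47
tcp_pos: [0.3949, -0.4054, 0.0229]
tcp_rot: [[0.997, -0.08, -0.004], [-0.08, -0.996, 0.044], [-0.008, -0.043, -0.999]]
wrist_force: [-0.7, 0.5, 0.1]
finger_gap: 0.054
```

```bash
python3 - <<'E'
from h import *
plan([.3935,-.4055,.02],-94.8)
E
```

```text
at [ 0.3949 -0.4054  0.0229] phi -94.61 zax [-0.004  0.044 -0.999] q6 0.8 t 17.47 F [-0.7  0.5  0.1] gap 0.054 n 1
[-0.03, 0.01, 0.07, 0.04]
```

>>> move_arm(targets=[-0.02,0,0.07,0,0,0,0.01,0,0,0,0,0,0,0,0,0,0,0,-0.02,0])

```text
t: 17.88
tcp_pos: [0.3943, -0.4056, 0.0211]
tcp_rot: [[0.997, -0.08, -0.003], [-0.08, -0.996, 0.043], [-0.007, -0.042, -0.999]]
wrist_force: [0.0, -1.1, -1.5]
finger_gap: 0.0335
```

```bash
python3 - <<'E'
from h import *
p,phi,s=st(); w=capture('wrist'); save(w,'w18')
plan([.3935,-.4055,.02],-94.8)
E
```

```text
at [ 0.3943 -0.4057  0.0212] phi -94.61 zax [-0.003  0.043 -0.999] q6 0.8 t 17.93 F [-0.5 -0.2 -1.5] gap 0.0334 n 1
[-0.02, 0.0, 0.03, 0.04]
```

View pics/w18.png

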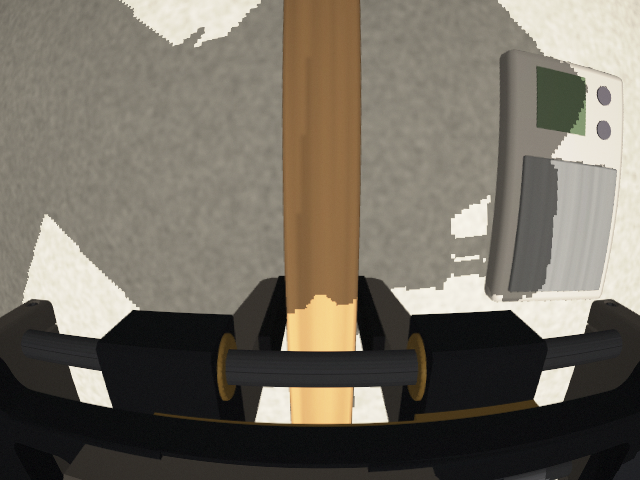

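The bar is gripped at its middle (33 mm). Lifting.

>>> move_arm(targets=[0,0,-0.3,0,0,0,-0.7,0,0,0,-0.7,0,0,0,-0.7,0,0,0,-0.7,0,0,0,-0.7,0,0,0,-0.7,0,0,0,-0.7,0])

```text
t: 18.6
tcp_pos: [0.3909, -0.4106, 0.2357]
tcp_rot: [[0.997, -0.081, -0.014], [-0.08, -0.995, 0.054], [-0.018, -0.053, -0.998]]
wrist_force: [0.1, -0.2, -1.8]
finger_gap: 0.0336
```

```bash
python3 - <<'E'
from h import *
p,phi,s=st(); w=capture('wrist'); save(w,'w19')
plan([.541,.007,.25],-1.6,n=20)
E
```

```text
at [ 0.3929 -0.4129  0.2418] phi -94.62 zax [-0.008  0.048 -0.999] q6 0.81 t 18.65 F [ 2.3 -2.3  3.1] gap 0.0336 n 20
[0.14, -0.54, 0.01, -0.93, 0.19, -0.52, 0.01, -0.93, 0.23, -0.51, 0.01, -0.93, 0.27, -0.49, 0.01, -0.93, 0.31, -0.46, 0.01, -0.93, 0.34, -0.44, 0.01, -0.93, 0.38, -0.41, 0.01, -0.93, 0.41, -0.38, 0.02, -0.93, 0.44, -0.34, 0.01, -0.93, 0.46, -0.31, 0.02, -0.93]
[0.49, -0.27, 0.01, -0.93, 0.51, -0.23, 0.02, -0.93, 0.52, -0.18, 0.01, -0.93, 0.54, -0.14, 0.02, -0.93, 0.55, -0.1, 0.01, -0.93, 0.55, -0.05, 0.02, -0.93, 0.56, -0.01, 0.01, -0.93, 0.55, 0.04, 0.02, -0.93, 0.55, 0.08, 0.01, -0.93, 0.54, 0.13, 0.02, -0.93]
```

View pics/w19.png

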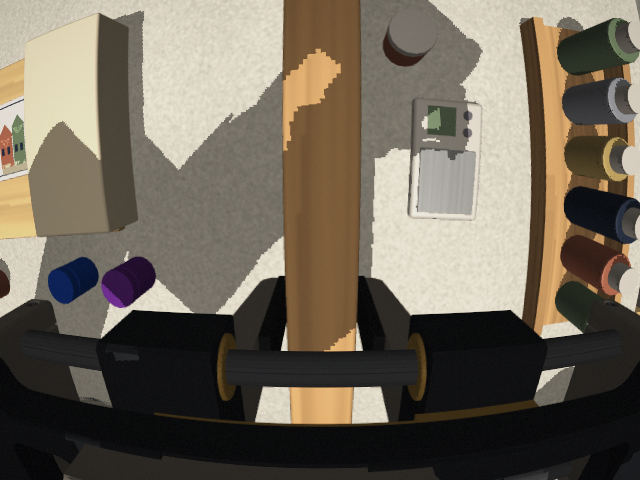

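>>> move_arm(targets=[0.14,-0.54,-0.05,-0.93,0.19,-0.52,-0.05,-0.93,0.23,-0.51,-0.05,-0.93,0.27,-0.49,-0.05,-0.93,0.31,-0.46,0,-0.93,0.34,-0.44,0,-0.93,0.38,-0.41,0,-0.93,0.41,-0.38,0,-0.93,0.44,-0.34,0,-0.93,0.46,-0.31,0,-0.93])

```text
t: 19.48
tcp_pos: [0.4652, -0.198, 0.2701]
tcp_rot: [[0.724, 0.689, 0.0], [0.689, -0.724, 0.038], [0.027, -0.027, -0.999]]
wrist_force: [0.1, 0.0, -1.7]
finger_gap: 0.034
```

```bash
python3 - <<'E'
from h import *
plan([.538,.0,.25],-1.6)
E
```

```text
at [ 0.4652 -0.198   0.2701] phi -46.41 zax [ 0.     0.038 -0.999] q6 0.37 t 19.48 F [ 0.1  0.  -1.7] gap 0.034 n 10
[0.47, -0.23, 0.07, -0.9, 0.49, -0.19, 0.07, -0.9, 0.5, -0.16, 0.07, -0.9, 0.51, -0.12, 0.07, -0.89, 0.52, -0.07, 0.07, -0.9, 0.53, -0.03, 0.07, -0.89, 0.52, 0.01, 0.07, -0.9, 0.52, 0.05, 0.07, -0.89, 0.52, 0.08, 0.07, -0.9, 0.52, 0.13, 0.06, -0.89]
```

>>> move_arm(targets=[0.47,-0.23,0.03,-0.9,0.49,-0.19,0.03,-0.9,0.5,-0.16,0.03,-0.9,0.51,-0.12,0.03,-0.89,0.52,-0.07,0.03,-0.9,0.53,-0.03,0.03,-0.89,0.52,0.01,0.03,-0.9,0.52,0.05,0.03,-0.89,0.52,0.08,0.03,-0.9,0.52,0.13,0.03,-0.89])

```text
t: 20.32
tcp_pos: [0.5329, 0.0123, 0.2715]
tcp_rot: [[-0.013, 1.0, 0.003], [0.999, 0.013, 0.037], [0.037, 0.003, -0.999]]
wrist_force: [0.1, -0.5, -1.7]
finger_gap: 0.0336
```

```bash
python3 - <<'E'
from h import *
plan([.538,.007,.20],-1.6)
p,phi,s=st(); w=capture('wrist'); save(w,'w20')
c=capture('scene'); save(c,'s20')
E
```

```text
at [0.5329 0.0123 0.2715] phi 0.73 zax [ 0.003  0.037 -0.999] q6 -0.03 t 20.32 F [ 0.1 -0.5 -1.7] gap 0.0336 n 2
[-0.1, 0.06, 0.89, 0.23, -0.1, 0.06, 0.89, 0.24]
```

View pics/w20.png

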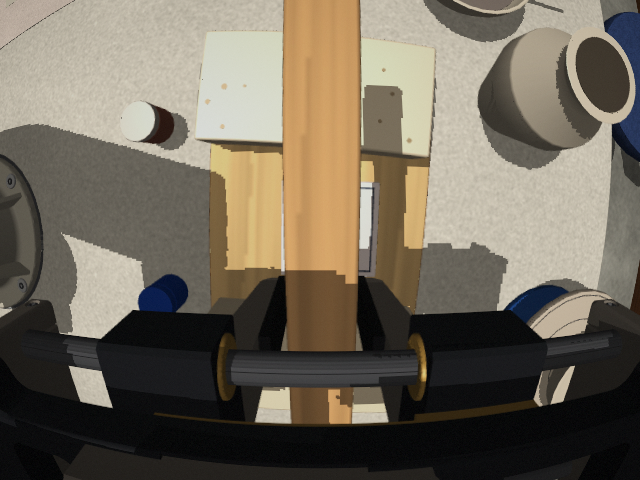

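View pics/s20.png

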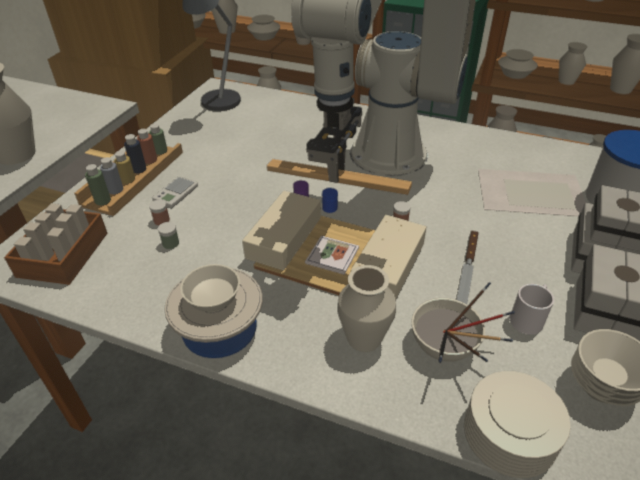

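The bar is held level-ish over both bricks, with the tile beneath it and the jar standing clear at (140,120). Lowering slowly.

>>> move_arm(targets=[-0.05,0.05,0.5,0.12,-0.05,0.05,0.5,0.12,-0.05,0.05,0.5,0.12,-0.04,0.05,0.5,0.1,0,0,0.5,0])

```text
t: 20.83
tcp_pos: [0.5443, 0.0087, 0.175]
tcp_rot: [[0.031, 0.999, 0.013], [0.999, -0.032, 0.037], [0.037, 0.012, -0.999]]
wrist_force: [-0.4, -0.7, -1.1]
finger_gap: 0.0339
```

```bash
python3 - <<'E'
from h import *
plan([.542,.006,.125],-1.6)
p,phi,s=st(); w=capture('wrist'); save(w,'w21')
c=capture('scene'); save(c,'s21')
im=cv2.cvtColor(c["image"],cv2.COLOR_RGB2BGR)[130:330,210:470]
cv2.imwrite("pics/s21z.png",cv2.resize(im,None,fx=3,fy=3,interpolation=cv2.INTER_CUBIC))
E
```

```text
at [0.5443 0.0087 0.175 ] phi -1.82 zax [ 0.013  0.037 -0.999] q6 -0.0 t 20.83 F [-0.4 -0.7 -1.1] gap 0.0339 n 2
[-0.06, -0.03, 0.62, -0.02, -0.06, -0.04, 0.63, -0.02]
```

View pics/s21z.png

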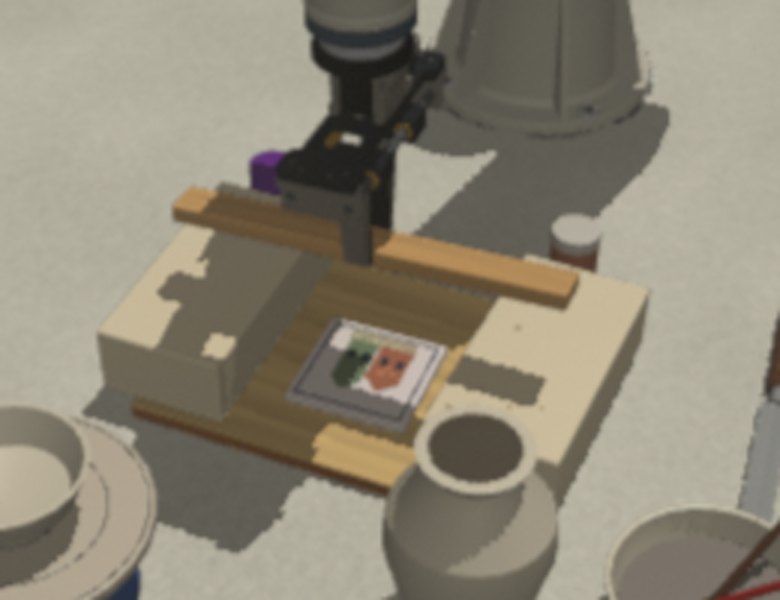

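View pics/w21.png

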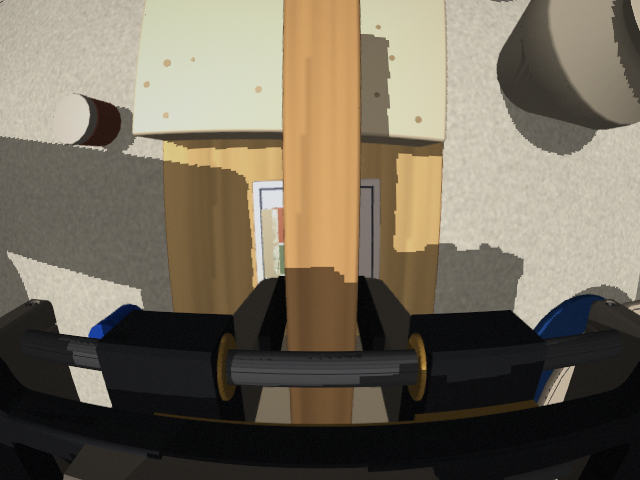

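The bar is centred over the tile. I continue down.

>>> move_arm(targets=[-0.05,-0.05,0.5,0,-0.05,-0.05,0.5,0,0,0,0.25,0])

```text
t: 21.18
tcp_pos: [0.5403, 0.0055, 0.1265]
tcp_rot: [[0.033, 0.999, 0.013], [0.999, -0.034, 0.036], [0.037, 0.011, -0.999]]
wrist_force: [-0.6, 0.4, -1.1]
finger_gap: 0.0338
```

```bash
python3 - <<'E'
from h import *
plan([.542,.006,.105],-1.6)
E
```

```text
at [0.5403 0.0055 0.1265] phi -1.93 zax [ 0.013  0.036 -0.999] q6 -0.01 t 21.18 F [-0.6  0.4 -1.1] gap 0.0338 n 1
[-0.01, 0.04, 0.54, -0.07]
```

>>> move_arm(targets=[0,0.03,0.35,0,0,0,0.1,0])

```text
t: 21.35
tcp_pos: [0.5419, 0.0055, 0.1092]
tcp_rot: [[0.035, 0.999, 0.013], [0.999, -0.035, 0.036], [0.037, 0.012, -0.999]]
wrist_force: [-1.0, 0.3, -2.0]
finger_gap: 0.0336
```

```bash
python3 - <<'E'
from h import *
plan([.542,.006,.105],-1.6)
E
```

```text
at [0.5419 0.0055 0.1092] phi -2.02 zax [ 0.013  0.036 -0.999] q6 -0.01 t 21.35 F [-1.   0.3 -2. ] gap 0.0336 n 1
[0.01, 0.0, 0.11, -0.08]
```

>>> move_arm(targets=[0,0,0.1,0,0,0,0.07,0])

```text
t: 21.52
tcp_pos: [0.543, 0.0056, 0.1039]
tcp_rot: [[0.036, 0.999, 0.014], [0.999, -0.036, 0.036], [0.037, 0.013, -0.999]]
wrist_force: [-0.1, 1.5, -0.1]
finger_gap: 0.0335
```

```bash
python3 - <<'E'
from h import *
plan([.542,.006,.105],-1.6)
E
```

```text
at [0.543  0.0056 0.1039] phi -2.07 zax [ 0.014  0.036 -0.999] q6 -0.01 t 21.52 F [-0.1  1.5 -0.1] gap 0.0335 n 1
[0.01, -0.03, -0.03, -0.09]
```

>>> move_arm(targets=[0,0,0.06,0,0,0,0.06,0])

```text
t: 21.68
tcp_pos: [0.5439, 0.0058, 0.1005]
tcp_rot: [[0.036, 0.999, 0.016], [0.999, -0.037, 0.036], [0.037, 0.015, -0.999]]
wrist_force: [-1.0, -0.2, -0.3]
finger_gap: 0.0333
```

```bash
python3 - <<'E'
from h import *
plan([.542,.006,.105],-1.6)
c=capture('scene')
im=cv2.cvtColor(c["image"],cv2.COLOR_RGB2BGR)[130:330,210:470]
cv2.imwrite("pics/s22z.png",cv2.resize(im,None,fx=3,fy=3,interpolation=cv2.INTER_CUBIC))
E
```

```text
at [0.5439 0.0058 0.1005] phi -2.09 zax [ 0.016  0.036 -0.999] q6 -0.01 t 21.68 F [-1.  -0.2 -0.3] gap 0.0333 n 1
[0.01, -0.05, -0.11, -0.1]
```

View pics/s22z.png

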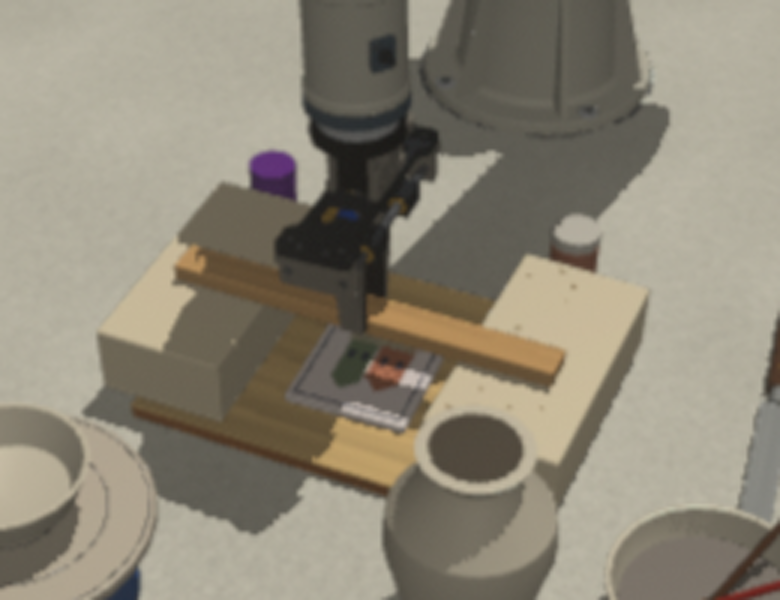

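>>> move_arm(targets=[0,-0.03,0.06,-0.05,0,0,0.05,0])

```text
t: 21.9
tcp_pos: [0.5443, 0.0057, 0.0993]
tcp_rot: [[0.031, 0.999, 0.019], [0.999, -0.032, 0.036], [0.037, 0.018, -0.999]]
wrist_force: [-11.1, -1.3, 22.4]
finger_gap: 0.0336
```

```bash
python3 - <<'E'
from h import *
plan([.542,.006,.105],-1.6)
E
```

```text
at [0.5443 0.0057 0.0993] phi -1.83 zax [ 0.019  0.036 -0.999] q6 -0.02 t 21.9 F [-11.1  -1.3  22.4] gap 0.0336 n 1
[0.01, -0.05, -0.14, -0.05]
```

Seated on both bricks (22 N down, height consistent with level). I'm easing off and releasing.

>>> move_arm(targets=[0,0,-0.02,0])

```text
t: 21.98
tcp_pos: [0.5444, 0.0056, 0.101]
tcp_rot: [[0.031, 0.999, 0.019], [0.999, -0.032, 0.036], [0.037, 0.018, -0.999]]
wrist_force: [-0.1, -0.9, -0.9]
finger_gap: 0.0337
```

>>> move_arm(targets=[0,0,0,0,0,0,0,0,0,0,0,0,0,0,0,0,0,0,0,0,0,0,0,0], claw=0.8)

```text
t: 22.48
tcp_pos: [0.546, 0.0057, 0.1023]
tcp_rot: [[0.03, 0.999, 0.023], [0.999, -0.031, 0.036], [0.037, 0.022, -0.999]]
wrist_force: [-0.6, 0.6, -0.2]
finger_gap: 0.0715
```

```bash
python3 - <<'E'
from h import *
p,phi,s=st(); w=capture('wrist'); save(w,'w23')
plan([.542,.006,.2],-1.6)
E
```

```text
at [0.546  0.0057 0.1024] phi -1.79 zax [ 0.023  0.036 -0.999] q6 -0.02 t 22.53 F [ 0.  -0.3 -0.3] gap 0.0732 n 3
[0.03, -0.02, -0.81, -0.01, 0.03, -0.01, -0.82, -0.01, 0.03, -0.02, -0.81, -0.02]
```

View pics/w23.png

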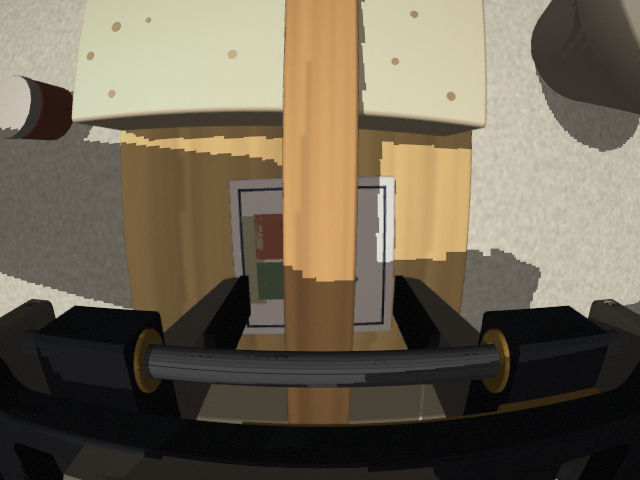

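The bar is released, lies across both bricks, and runs over the middle of the tile. Withdrawing straight up.

>>> move_arm(targets=[0,0.01,-0.4,0,0.03,0,-0.7,0,0.03,0,-0.8,0,0,0,-0.8,0,0,0,-0.8,0])

```text
t: 22.95
tcp_pos: [0.538, 0.0032, 0.2389]
tcp_rot: [[0.031, 1.0, 0.006], [0.999, -0.031, 0.036], [0.036, 0.005, -0.999]]
wrist_force: [-0.3, 0.6, -1.0]
finger_gap: 0.0732
```

>>> move_arm(targets=[0,-0.7,-0.5,0,0,-0.8,-0.5,0,0,-0.8,-0.5,0,0,-0.8,0,0,0,-0.6,0,0])

```text
t: 23.37
tcp_pos: [0.3917, 0.0054, 0.3066]
tcp_rot: [[0.031, 0.999, 0.02], [0.999, -0.031, 0.036], [0.036, 0.019, -0.999]]
wrist_force: [-0.4, 0.3, -0.1]
finger_gap: 0.0735
```

```bash
python3 - <<'E'
from h import *
p,phi,s=st(); print(p,s['t'])
t=capture("top"); im=cv2.cvtColor(t["image"],cv2.COLOR_RGB2BGR)[200:370,230:500]
cv2.imwrite("pics/topz4.png",cv2.resize(im,None,fx=3,fy=3,interpolation=cv2.INTER_CUBIC))
c=capture('scene')
im=cv2.cvtColor(c["image"],cv2.COLOR_RGB2BGR)[130:330,210:470]
cv2.imwrite("pics/s24z.png",cv2.resize(im,None,fx=3,fy=3,interpolation=cv2.INTER_CUBIC))
E
```

```text
[0.39165353 0.00537928 0.30658307] 23.3667
```

View pics/topz4.png

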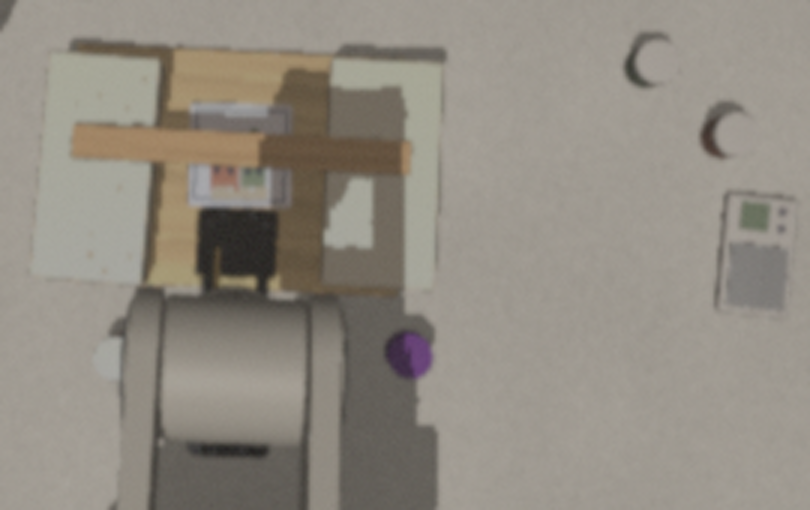

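View pics/s24z.png

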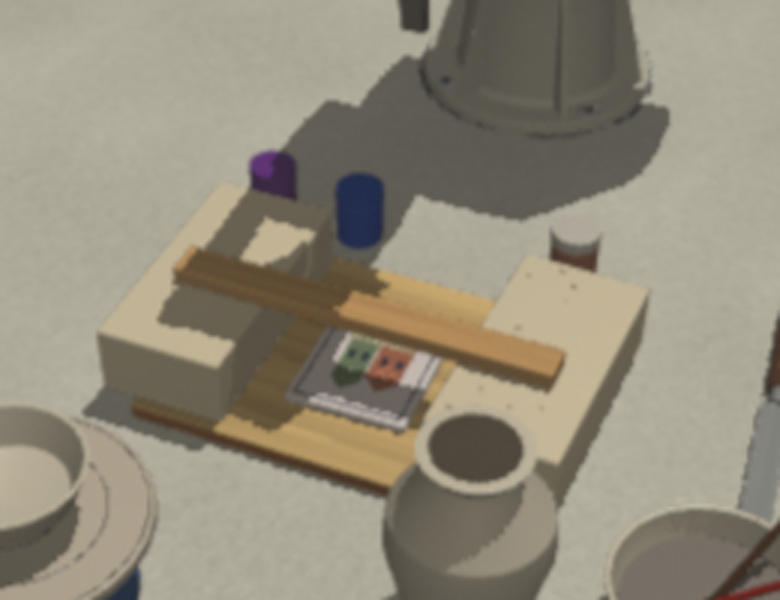

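```bash
python3 - <<'E'
from h import *
t=capture("top")
f=lambda L,z:[atz(t,(q[0]/3+230,q[1]/3+200),z) for q in L]
b=f([(74,124),(73,156),(411,174),(411,141)],.095); c=np.mean(b,0); d=b[0]+b[1]-b[2]-b[3]; print("bar",c.round(4),np.linalg.norm(d)/2,"ang from y",-d[0]/d[1])
k=f([(331,58),(443,63),(434,290),(323,285)],.079); m=np.mean(k,0); d=k[0]+k[1]-k[2]-k[3]; print("brick",m.round(4),np.linalg.norm(d)/2,d[1]/d[0])
tl=f([(191,103),(293,104),(291,207),(189,206)],.023); print("tile",np.mean(tl,0).round(4))
u=np.array([np.cos(-.0285),np.sin(-.0285)]);v=np.array([-u[1],u[0]])
bd=np.array([.5221,-.1618])+.175*v; e=m[:2]-bd; print("brick in board",e@u,e@v)
print("jar",st()[2]['t'])
E
```

```text
bar [0.544  0.0046 0.095 ] 0.33699036913703256 ang from y -0.04127552446253428
brick [ 0.5214 -0.1369  0.079 ] 0.2283404390737488 -0.03135466224525533
tile [0.541  0.0073 0.023 ]
brick in board -0.0014375756531199127 -0.15016765495449164
jar 23.5167
```

All within tolerance. Handing in.

```bash
python3 -c "
from h import *
print(ticket.job_done())"
```

```text
the job is handed in; nothing more can be done
None
```

The hand rest is set up over the tile and the job is handed in at about 23.5 s of the 72 s allowed. No verdict was reported.

**What I did:**
- **Jar:** I moved the brown jar with the white lid from the board to free bench at about (0.33, 0.13).
- **Brick:** I carried the upright brick square against the board's edge and tipped it over with the open jaws straddling it. I meant the front finger to catch it and let it down slowly. I don't think it did, and the brick dropped the last part of the way on its own, staying clear of the tile.
- **Bar:** I gripped the bar at its middle, pressed it gently onto both bricks, released it and backed the arm off.

**Last checks** (corners picked by eye in the top camera picture, using the heights from the text):

| Check | Measured | Limit |
|---|---|---|
| Bar centre to tile centre, across | about 3 mm | 20 mm |
| Bar centre to tile centre, along | about 3 mm | 40 mm |
| Bar square to board | about 0.013 rad | 0.15 rad |
| Tipped brick centre to the -y side | 150 mm | 113–172 mm |
| Tipped brick square to board | about 0.003 rad | 0.14 rad |

The pictures show the tile, the lying brick and the bystanders near the board where they were at the start, and the jar upright. I judged these by eye and did not measure how far any of them had moved.

**What disagreed or went less cleanly:**
- Heights worked out from the two fixed cameras came out about 2–17 mm low, mostly 5–10 mm. I used the text's heights together with the wrist camera instead.
- The tool drifted up to about 0.09 rad off vertical during the moves.
- I pressed the gripped jar onto the board with about 42 N for a moment, and the wrist force reached about 48 N while tipping the brick.

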